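# Turn up a lamp housing and put its cover on

### The job

Turn the eight-sided aluminium lamp housing, which stands mouth-down on the bench, mouth-up and stand it wholly on the white foam pad; do not drop it. Then close it with the grey knobbed cover, seated flat in its mouth, and leave everything else on the bench where it is.

Things in the scene. Friction and masses are not known exactly. Their poses are not given: they have to be found in the camera images.
- housing: Plain aluminium lamp housing: an eight-sided straight cup, 60 mm across flats, 65 across corners, 66 long, walls 4 mm, one end open (the mouth), the other closed by a flat end with a dark 16 mm spot; 0.11 to 0.22 kg. Origin at the centre of the mouth; z points from mouth to closed end (up at the start). Flats face along its x, y axes and at 45 degrees between; it lies stably on any flat.
- housing_mid (a point): Centre of the housing, on its axis, 33 mm from either end.
- housing_end (a point): Centre of the outer face of the closed end, 66 mm from the mouth.
- cover: Round grey plastic cover, lying knob-up, origin at the centre of its underside, z up. From below: a plug 42 mm across, 10 high (tapered to 34 at its foot) that goes into the housing's 52 mm wide mouth; a flange 76 across, 5 thick that rests on the rim; an upright cylindrical knob 26 across, 34 high (15 to 49 mm above the origin).
- cover_seat (a point): Centre of the cover's flange underside, 10 mm above its origin; level with the rim when the cover is seated.
- pad: White square foam pad fixed to the bench, 140 x 140 mm, 12 mm thick. Origin at the centre of its underside, x and y along its edges, its top 12 mm above.
- tape: roll of yellow tape lying flat, 80 mm across, 24 mm high. A bystander: leave it alone.
- tray: small black open tray of screws, 90 x 60 x 24 mm. A bystander: leave it alone.
- lamp_a: finished lamp unit standing upright, black cylinder with bright fins, 50 mm across, 87 mm high. A bystander: leave it alone.
- lamp_b: second finished lamp unit like lamp_a. A bystander: leave it alone.
- flux: closed amber jar, 56 mm across, 100 mm high. A bystander: leave it alone.
- hammer: hammer lying on the bench. A bystander: leave it alone.
- driver: screwdriver lying on the bench. A bystander: leave it alone.
Mind the look-alikes: they are no part of the job. Several things look just like the pad: the one meant starts farthest to the robot's right. Leave any blue look-alike of the cover alone.

How it is judged:
By the outcome, as a careful person would: the job done as asked, in the order asked, and still so for the second after the job is handed in, with the robot touching nothing.
It also fails if it takes over 72 s, if anything falls off the work surface, if the arm or the gripper's body presses on something with over 40 N, if the wrist force passes 120 N, or if a joint passes its speed limit or range.

### The arm

A 6-joint arm with a two-finger parallel gripper is mounted at the origin on the work surface. World frame = base frame: x ahead of the robot, y to its left, z up, the work surface at z = 0. Lengths are in m, angles in rad, forces in N, time in s.
With the tool pointing down it reaches from about 0.275 to 1 m from the base axis. Payload 8.4 kg.
Tool frame: the origin (TCP) lies on the front face of the gripper's body, between the roots of the fingers; the fingertips stand 73 mm ahead of it and the grasp point (between the pads) lies 54 mm ahead of it; x points along the fingers, y is the direction in which the jaws open and shut, and the axes are right-handed (so a half turn about x gives the same grasp; the last joint's range is limited). The gripper opens to 85 mm and grips with 20 to 120 N. Pads are 22 mm wide; open, the fingers measure 114 mm over their backs; the gripper's body (76 mm by 85 mm) begins 54 mm behind the grasp point. The pads swing forward as they close: fully open they stand 13 mm farther back than shut.
Start: joints at [1.165, 0.353, 1.633, -0, 1.155, -0.002], TCP at [0.246, 0.575, 0.304] pointing down, gripper open.
Joint ranges: [-2.63, 2.63], [-0.92, 2.1], [0.06, 2.66], [-1.3, 4.44], [0, 2.69], [-3.02, 3.02]. Speed limits (rad/s): [2.22, 2.22, 2.79, 3.14, 3.14, 3.14].

### API

Orientations are given as [roll, pitch, yaw] about the fixed x, y, z axes, in that order (R = Rz(yaw) Ry(pitch) Rx(roll)).
In Python, from station import * gives the robot as it stands. The module is installed in compiled form; this text tells all that it offers.
- The arm moves only by the tool servo_tool, never from a script. Its argument "plan" is a list of rows, each a list of 3 entries, a list of its own where there are three numbers: the shift along the tool's x, y, z in cm, then the turn, a rotation vector about the tool's x, y, z in degrees, then the closure, from 0 (fully open) to 1 (shut). In form: [[[x, y, z], [rx, ry, rz], fingers], ...]. A call has 1 to 12 rows; each row shifts and turns the pose as measured when the row begins, along the tool's axes as they then stand; what a row does not reach is not made up. A row lasts 1/8 s, in which the tool goes at most 62.5 mm and 10.7 degrees, less where a joint would pass 70% of its speed; a pose out of reach is approached as far as the arm can. A call with a gripper value outside its range is refused whole. The fingers move at their own pace and stop on an object; "newtons" is the grip in N (left out, the last holds). Time passes only in rows, so rows that do not move let the fingers close. It gives the time, the measured TCP pose, the force and the opening at its end, in the units of the state.
- get_obs(): the state, without advancing time (a new reading comes with each control period).
- read_camera(name): name is "scene" or "top"; returns a dict with "frame" (420x560x3 uint8, red, green, blue), "depth" (420x560 float32, m along the optical axis (not along the pixel's ray), 0 where there is no reading), "fovy" (degrees; the focal length in pixels is half the picture's height over the tangent of half this angle, whatever the lens; pixels are square), "cx", "cy" (the principal point, pixels), "D" ([k1, k2, p1, p2, k3] as OpenCV has them; the pictures are not rectified), "origin" and "orientation" of the camera in the world. Camera axes: x right, y up, looking along -z (the intrinsics and any distortion apply to the point x, -y, -z); pixel columns grow to the right and rows downward; lengths in m; the calibration is good to about 2 mm. A picture is of the moment at which its call begins.
- job_done(): hands the job in, once; it reports no verdict.
The state is a dict: "clock": time; "joint_positions": joint angles; "qvel": joint speeds; "effort": joint torques, N m; "position": TCP position; "tool_rot": TCP orientation; "force": force on the tool from outside, world axes, zero at the start; "moment": the same for the moment, N m; "grip_width": finger opening in m.
Only numpy, scipy, OpenCV 4.12 (cv2) and the standard library are available. Lean on these libraries where they do the work, as an engineer would, in place of code of your own. Each camera call takes 0.05 s, during which the arm holds its last target. There are 200 camera calls.

## Working session

There is one attempt and no reset: what is moved stays moved. The work goes in short steps, Python scripts to look and compute and a tool call to move; the robot and the scene stay as the last step left them, time stands still between calls to the robot, and variables do not carry over. Pictures are saved under pics/ and viewed, about 8 in all and at most 12, crops included, and the job is handed in when it is done.

Besides the shell and the picture viewer there is one more tool, called as name(argument=value, ...) on one line, values as JSON. servo_tool: Moves the arm, as the interface text tells. Its arguments: {"type":"object","properties":{"plan":{"type":"array"},"newtons":{"type":"number"}},"required":["plan"]}

```bash
mkdir -p pics; cat > h.py <<'E'
from station import *
import numpy as np, cv2
from scipy.spatial.transform import Rotation as R
def cam(n):
    c=read_camera(n); h,w=c["depth"].shape
    f=h/2/np.tan(np.radians(c["fovy"])/2)
    c["K"]=np.array([[f,0,c["cx"]],[0,f,c["cy"]],[0,0,1.]])
    o=np.array(c["orientation"],float)
    c["R"]=o if o.shape==(3,3) else R.from_euler('xyz',o).as_matrix()
    return c
def cloud(c):
    h,w=c["depth"].shape
    u,v=np.meshgrid(np.arange(w),np.arange(h))
    p=cv2.undistortPoints(np.stack([u,v],-1).reshape(-1,1,2).astype(np.float64),c["K"],np.array(c["D"],float)).reshape(h,w,2)
    d=c["depth"].astype(float)
    P=np.stack([p[...,0]*d,-p[...,1]*d,-d],-1)
    W=P@c["R"].T+np.array(c["origin"]); W[d==0]=np.nan
    return W
def save(c,n,crop=None,s=1):
    im=c["frame"][...,::-1]
    if crop: u0,v0,u1,v1=crop; im=im[v0:v1,u0:u1]
    cv2.imwrite("pics/"+n,cv2.resize(im,None,fx=s,fy=s,interpolation=cv2.INTER_CUBIC))
E
python3 - <<'E'
from h import *
for n in("top","scene"):
    c=cam(n); save(c,n+"0.png",None,1.4); np.savez(n+"0.npz",W=cloud(c),f=c["frame"]); print(n,c["origin"],c["orientation"],c["fovy"],c["D"])
print(get_obs())
E
```

```text
top [ 0.43398642 -0.02514054  0.97719787] [ 0.07930482 -0.02693669 -1.55780415] 57.0403936198809 [-0.09349118  0.          0.          0.          0.        ]
scene [1.05929403 0.44570383 1.21846734] [ 5.69370629e-01 -1.37343230e-03  2.30918647e+00] 45.35383102056301 [-0.15203205  0.          0.          0.          0.        ]
{'clock': 0.1, 'joint_positions': array([ 1.16459800e+00,  3.53594036e-01,  1.63404535e+00, -3.31245772e-05,
        1.15519133e+00, -2.45659122e-03]), 'qvel': array([ 0.00127029, -0.00204733, -0.00202128,  0.0009153 ,  0.00079202,
       -0.00087778]), 'effort': array([ 1.01819103e-03, -6.06358695e+01, -3.42821789e+01,  6.19529806e-05,
        3.87207168e-03, -2.37652824e-05]), 'position': array([0.24544959, 0.57443093, 0.3032334 ]), 'tool_rot': array([-1.54879353,  1.5695579 , -1.95252187]), 'force': array([-0.19969848,  0.13701393,  0.29164132]), 'moment': array([ 0.07570318, -0.02924451, -0.0165469 ]), 'grip_width': 0.08502360429386328}
```

View pics/top0.png

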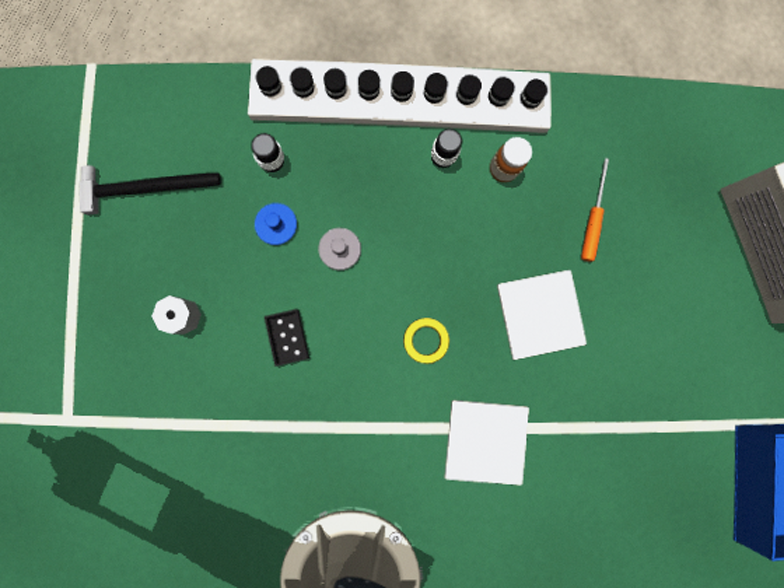

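View pics/scene0.png

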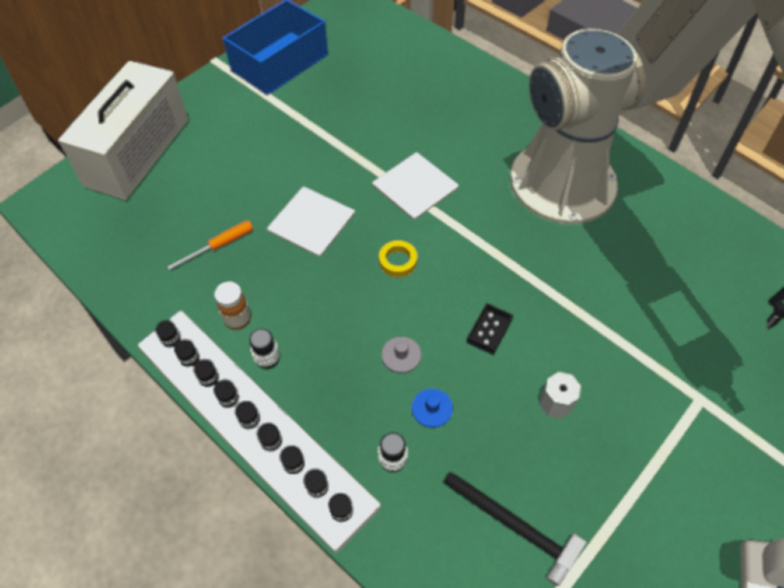

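The top view (1.4x) shows the housing at (172,315), grey cover at (339,249) and a blue look-alike at (276,224). The two white pads are at (542,314) and (487,443). The one at (542,314) lies farther to the robot's right (-y), so it is the pad meant. I'll measure next and check with one crop.

```bash
python3 - <<'E'
from h import *
z=np.load("top0.npz"); W=z["W"]; f=z["f"].astype(int)
s=np.load("scene0.npz"); Ws=s["W"]; fs=s["f"].astype(int)
def box(W,u0,v0,u1,v1,m):
    P=W[v0:v1,u0:u1].reshape(-1,3); return P[m(P)]
def rep(n,P):
    q=P[:,:2].astype(np.float32); (c,sz,a)=cv2.minAreaRect(q); cc,r=cv2.minEnclosingCircle(q)
    print(n,len(P),"mean",P.mean(0).round(4),"rect",np.round(c,4),np.round(sz,4),round(a,1),"circ",np.round(cc,4),round(r,4),"z",np.percentile(P[:,2],[5,50,95]).round(4))
k=lambda a:int(a/1.4)
def b(n,x0,y0,x1,y1,lo,hi,W=W): rep(n,box(W,k(x0),k(y0),k(x1),k(y1),lambda P:(P[:,2]>lo)&(P[:,2]<hi)))
b("housing top",145,290,215,340,.055,.08)
b("coverflange",312,225,366,274,.009,.022)
b("coverknob",312,225,366,274,.04,.06)
b("padR",490,260,595,365,.007,.02)
b("padL",440,395,535,490,.007,.02)
b("tape",400,315,453,366,.015,.03)
b("tray",260,305,315,370,.012,.03)
b("blue",250,200,302,248,.009,.022)
b("bench",330,360,390,400,-.02,.02)
b("lampb",425,125,465,170,.07,.1)
b("flux",490,130,535,185,.08,.12)
b("Shousing top",535,370,585,420,.055,.08,Ws)
b("Sknob",380,335,425,375,.04,.06,Ws)
b("Sflange",380,330,425,375,.009,.022,Ws)
b("SpadR",262,180,360,260,.007,.02,Ws)
im=f.astype(np.uint8)[...,::-1]
g=lambda x0,y0,x1,y1:cv2.resize(im[k(y0):k(y1),k(x0):k(x1)],(380,290),interpolation=cv2.INTER_CUBIC)
cv2.imwrite("pics/crop1.png",np.vstack([np.hstack([g(125,280,225,356),g(250,195,380,294)]),np.hstack([g(480,260,610,360),g(430,390,560,490)])]))
E
```

```text
housing top 568 mean [0.4642 0.3075 0.0665] rect [0.4643 0.309 ] [0.0616 0.0605] 74.5 circ [0.4646 0.3093] 0.0331 z [0.0623 0.0667 0.0697]
coverflange 600 mean [0.589  0.0284 0.0157] rect [0.5908 0.0283] [0.0754 0.0736] 89.4 circ [0.5901 0.0285] 0.038 z [0.0128 0.0157 0.0186]
coverknob 93 mean [0.5895 0.0284 0.0493] rect [0.5893 0.0289] [0.0241 0.0244] 0.3 circ [0.59   0.0283] 0.013 z [0.0448 0.0496 0.0519]
padR 2962 mean [ 0.4769 -0.3406  0.0125] rect [ 0.4874 -0.3608] [0.1545 0.1821] 12.1 circ [ 0.4853 -0.3617] 0.1161 z [0.0095 0.0125 0.0153]
padL 3104 mean [ 0.2464 -0.2399  0.013 ] rect [ 0.2453 -0.2411] [0.1409 0.1423] 85.4 circ [ 0.2463 -0.2405] 0.0966 z [0.0101 0.013  0.0159]
tape 484 mean [ 0.4276 -0.1284  0.0242] rect [ 0.4279 -0.1284] [0.0765 0.0795] 0.4 circ [ 0.4275 -0.1283] 0.0399 z [0.021  0.0244 0.0273]
tray 284 mean [0.4302 0.1189 0.0221] rect [0.4294 0.1185] [0.0907 0.0588] 13.9 circ [0.4295 0.1181] 0.0531 z [0.0129 0.0237 0.0273]
blue 557 mean [0.6322 0.1437 0.0159] rect [0.6336 0.1446] [0.0718 0.0729] 81.3 circ [0.6328 0.144 ] 0.0381 z [0.013  0.0159 0.0187]
bench 1
[... 260 characters left out ...]
 0.087  0.0902]
flux 369 mean [ 0.7463 -0.2722  0.0992] rect [ 0.7484 -0.2729] [0.0473 0.0485] 5.3 circ [ 0.7478 -0.2737] 0.0256 z [0.0898 0.1002 0.1029]
Shousing top 469 mean [0.4689 0.3096 0.0652] rect [0.4676 0.3092] [0.062  0.0594] 29.8 circ [0.4672 0.3102] 0.0332 z [0.0597 0.0653 0.0698]
Sknob 78 mean [0.594  0.0299 0.0483] rect [0.5926 0.0297] [0.0258 0.0237] 42.4 circ [0.5935 0.0287] 0.014 z [0.0416 0.0488 0.0529]
Sflange 458 mean [0.5952 0.0314 0.0146] rect [0.5921 0.0296] [0.0765 0.0728] 43.1 circ [0.5939 0.0289] 0.0399 z [0.0111 0.0143 0.019 ]
SpadR 1640 mean [ 0.4816 -0.338   0.0122] rect [ 0.4709 -0.3398] [0.2326 0.1777] 25.6 circ [ 0.4752 -0.3445] 0.1281 z [0.0079 0.012  0.0165]
```

View pics/crop1.png

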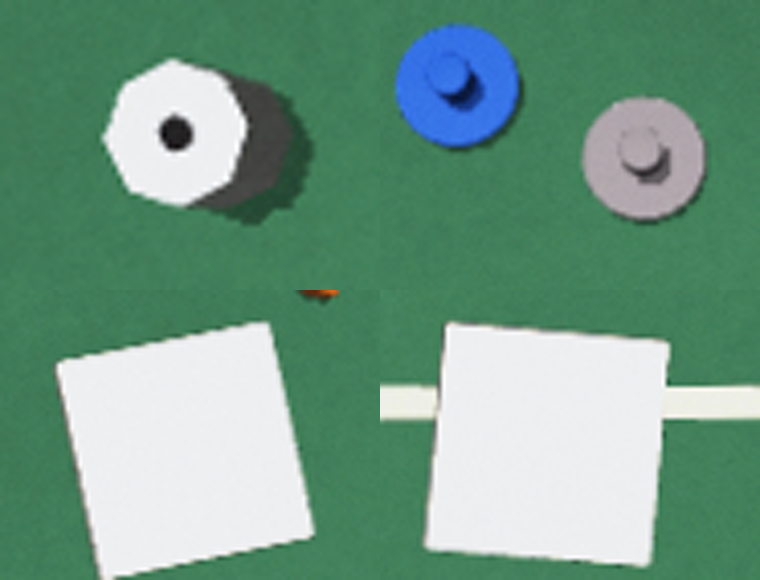

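The crop confirms it. Housing is at left, the grey cover sits beside the blue one, and the right pad is the one near the driver. The heights also match the sizes given (66, 15, 49 and 12 mm).

Plan: turn the housing in two 90° swings about its jaw axis. Each starts with the tool tilted back toward the robot and ends with it tilted forward. The housing lies on a flat in between.

```bash
cat >> h.py <<'E'
import json,os
def pose():
    o=get_obs(); T=np.eye(4); T[:3,:3]=R.from_euler('xyz',o["tool_rot"]).as_matrix(); T[:3,3]=o["position"]
    with open("log.jsonl","a") as f: f.write(json.dumps([list(o["joint_positions"]),T.tolist()])+"\n")
    return o,T
def target(g,phi,tilt,sgn=1,reach=.054):
    """grasp point g, forward azimuth phi deg, tilt deg fwd from down, jaw y = sgn*left"""
    p=np.radians(phi);t=np.radians(tilt)
    u=np.array([np.cos(p),np.sin(p),0]);l=np.array([-np.sin(p),np.cos(p),0]);z=np.array([0,0,1.])
    x=np.sin(t)*u-np.cos(t)*z; y=sgn*l
    T=np.eye(4);T[:3,:3]=np.stack([x,y,np.cross(x,y)],1);T[:3,3]=np.array(g)-reach*x; return T
def step(T0,T1,n):
    """n equal rows (constant body twist)"""
    from scipy.linalg import logm,expm
    D=np.linalg.inv(T0)@T1; E=expm(np.real(logm(D))/n)
    print(n,"rows cm",(E[:3,3]*100).round(2),"deg",np.degrees(R.from_matrix(E[:3,:3]).as_rotvec()).round(2))
def show(o,T):
    print("t",round(o["clock"],2),"q",o["joint_positions"].round(3),"tcp",T[:3,3].round(4),"x",T[:3,0].round(3),"y",T[:3,1].round(3),"grasp",(T[:3,3]+.054*T[:3,0]).round(4),"F",o["force"].round(1),"w",round(o["grip_width"],4))
E
python3 - <<'E'
from h import *
o,T=pose(); show(o,T)
for s in(1,-1):
    for n in (12,14): step(T,target([.466,.309,.20],29.6,-45,s),n)
E
```

```text
t 0.1 q [ 1.165  0.354  1.634 -0.     1.155 -0.002] tcp [0.2454 0.5744 0.3032] x [-0.    -0.001 -1.   ] y [ 0.393  0.92  -0.001] grasp [0.2454 0.5744 0.2492] F [-0.2  0.1  0.3] w 0.085
12 rows cm [-0.13 -2.09  2.3 ] deg [-4.16  3.47 -1.72]
14 rows cm [-0.12 -1.8   1.97] deg [-3.57  2.98 -1.47]
12 rows cm [1.21 2.31 2.7 ] deg [ 9.95 -2.04 -4.12]
14 rows cm [1.04 2.02 2.29] deg [ 8.53 -1.75 -3.53]
```

servo_tool(plan=[[[-0.1,-2.1,2.3],[-4.2,3.5,-1.7],0],[[-0.1,-2.1,2.3],[-4.2,3.5,-1.7],0],[[-0.1,-2.1,2.3],[-4.2,3.5,-1.7],0],[[-0.1,-2.1,2.3],[-4.2,3.5,-1.7],0],[[-0.1,-2.1,2.3],[-4.2,3.5,-1.7],0],[[-0.1,-2.1,2.3],[-4.2,3.5,-1.7],0],[[-0.1,-2.1,2.3],[-4.2,3.5,-1.7],0],[[-0.1,-2.1,2.3],[-4.2,3.5,-1.7],0],[[-0.1,-2.1,2.3],[-4.2,3.5,-1.7],0],[[-0.1,-2.1,2.3],[-4.2,3.5,-1.7],0],[[-0.1,-2.1,2.3],[-4.2,3.5,-1.7],0],[[-0.1,-2.1,2.3],[-4.2,3.5,-1.7],0]], newtons=40)

```text
clock: 1.6
position: [0.5048, 0.3227, 0.2265]
tool_rot: [3.108, 0.758, -2.613]
force: [0.4, 1.1, 0.1]
grip_width: 0.0852
```

```bash
python3 - <<'E'
from h import *
o,T=pose(); show(o,T)
for n in (2,4): step(T,target([.466,.309,.15],29.6,-45),n)
E
```

```text
t 1.6 q [ 0.557  0.763  1.319  0.022  1.873 -1.578] tcp [0.5048 0.3227 0.2265] x [-0.627 -0.366 -0.687] y [-0.524  0.851  0.024] grasp [0.4709 0.3029 0.1894] F [0.4 1.1 0.1] w 0.0852
2 rows cm [1.41 0.33 1.31] deg [ 1.2  -0.79  0.23]
4 rows cm [0.71 0.17 0.65] deg [ 0.6  -0.4   0.12]
```

servo_tool(plan=[[[1.4,0.3,1.3],[1.2,-0.8,0.2],0],[[1.4,0.3,1.3],[1.2,-0.8,0.2],0],[[0,0,0],[0,0,0],0]])

```text
clock: 1.98
position: [0.5004, 0.3258, 0.1832]
tool_rot: [-3.139, 0.78, -2.624]
force: [-0.5, 0.4, 0.2]
grip_width: 0.0856
```

```bash
python3 - <<'E'
from h import *
o,T=pose(); show(o,T)
for n in (6,): step(T,target([.466,.309,.034],29.6,-45),n)
E
```

```text
t 1.98 q [ 0.561  0.796  1.35   0.032  1.785 -1.531] tcp [0.5004 0.3258 0.1832] x [-0.618 -0.351 -0.703] y [-0.493  0.87  -0.002] grasp [0.467  0.3068 0.1452] F [-0.5  0.4  0.2] w 0.0856
6 rows cm [1.3  0.04 1.31] deg [-0.02 -0.05  0.  ]
```

servo_tool(plan=[[[1.3,0.05,1.3],[0,0,0],0],[[1.3,0.05,1.3],[0,0,0],0],[[1.3,0.05,1.3],[0,0,0],0],[[1.3,0.05,1.3],[0,0,0],0],[[1.3,0,1.3],[0,0,0],0],[[1.3,0,1.3],[0,0,0],0],[[0,0,0],[0,0,0],0]])

```text
clock: 2.85
position: [0.4988, 0.3272, 0.0654]
tool_rot: [-3.14, 0.78, -2.624]
force: [-0.3, 0.2, 0.5]
grip_width: 0.0853
```

```bash
python3 - <<'E'
from h import *
o,T=pose(); show(o,T)
step(T,target([.466,.309,.034],29.6,-45),1)
c=cam("scene"); save(c,"s1.png",(360,210,500,330),5)
from scipy.optimize import least_squares
D=[json.loads(l) for l in open("log.jsonl")]
q=np.array([d[0] for d in D]);X=np.array([d[1] for d in D])
def res(p):
    d,h,a1,a2,e,L=p; s=q[:,1];f=s+q[:,2]; x=X[:,:3,0]
    w=X[:,:3,3]-L*x
    r=d+a1*np.sin(s)+a2*np.sin(f)+e*np.cos(f); z=h+a1*np.cos(s)+a2*np.cos(f)-e*np.sin(f)
    m=np.r_[np.hypot(w[:,0],w[:,1])-r,w[:,2]-z]
    return np.r_[m,1e-3*(np.array(p)-[0,.4,.5,.5,0,.2])]
s=least_squares(res,[0,.4,.5,.5,0,.2]); print(s.x.round(3),np.abs(res(s.x)[:-6]).max()); np.save("kin.npy",s.x)
E
```

```text
t 2.85 q [ 0.563  0.941  1.36   0.032  1.631 -1.535] tcp [0.4988 0.3272 0.0654] x [-0.618 -0.352 -0.703] y [-0.494  0.869 -0.001] grasp [0.4654 0.3082 0.0275] F [-0.3  0.2  0.5] w 0.0853
1 rows cm [-0.52  0.03 -0.43] deg [-0.04 -0.33  0.05]
[-0.     0.294  0.568  0.494  0.058  0.27 ] 3.573466364592548e-06
```

View pics/s1.png

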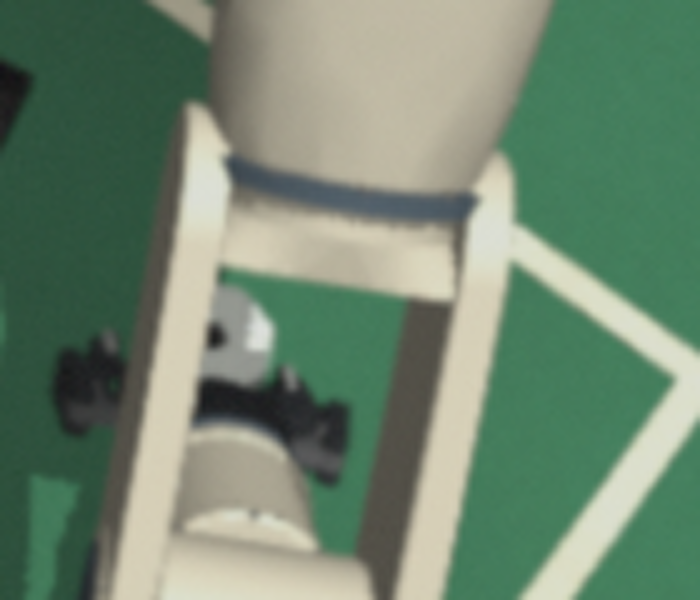

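The crop shows the housing's top face and spot at about (225,335), between the two fingers, so the jaws straddle it. Next I'll use the fitted arm model to see how far forward the tool can tilt.

```bash
cat >> h.py <<'E'
def planar(r,z,tilt,reach=.054):
    d,h,a1,a2,e,L=np.load("kin.npy"); t=np.radians(tilt)
    wr=r-(L+reach)*np.sin(t)-d; wz=z+(L+reach)*np.cos(t)-h
    b=np.hypot(a2,e); off=np.arctan2(e,a2); D=np.hypot(wr,wz)
    if D>a1+b or D<abs(a1-b): return None
    k=np.arccos((D*D-a1*a1-b*b)/(2*a1*b)); g=np.arctan2(wr,wz)-np.arctan2(b*np.sin(k),a1+b*np.cos(k))
    q2=g; q3=k-off   # forearm eff angle = q2+q3+off
    return np.round([q2,q3,np.pi-t-q2-q3],2)
E
python3 - <<'E'
from h import *
print(planar(.558,.0275,-45))
for r in(.45,.56,.62,.70,.78):
    for t in(-60,-45,-30,30,45,60): print(r,t,planar(r,.033,t),planar(r,.15,t))
E
```

```text
[0.94 1.36 1.63]
0.45 -60 [0.97 1.5  1.72] [0.8  1.52 1.87]
0.45 -45 [0.82 1.65 1.47] [0.65 1.63 1.64]
0.45 -30 [0.67 1.81 1.19] [0.5  1.77 1.4 ]
0.45 30 [ 0.43  2.49 -0.31] [0.07 2.43 0.12]
0.45 45 [ 0.66  2.62 -0.92] [ 0.14  2.6  -0.38]
0.45 60 [ 1.06  2.68 -1.64] [ 0.46  2.73 -1.1 ]
0.56 -60 [1.08 1.19 1.91] [0.94 1.21 2.04]
0.56 -45 [0.93 1.36 1.64] [0.79 1.35 1.79]
0.56 -30 [0.79 1.54 1.34] [0.64 1.51 1.52]
0.56 30 [ 0.49  2.27 -0.14] [0.22 2.22 0.17]
0.56 45 [ 0.61  2.4  -0.66] [ 0.26  2.38 -0.29]
0.56 60 [ 0.84  2.48 -1.23] [ 0.44  2.51 -0.85]
0.62 -60 [1.17 0.99 2.03] [1.03 1.01 2.15]
0.62 -45 [1.01 1.18 1.74] [0.88 1.17 1.88]
0.62 -30 [0.86 1.38 1.43] [0.72 1.35 1.59]
0.62 30 [ 0.54  2.14 -0.06] [0.3  2.1  0.21]
0.62 45 [ 0.62  2.28 -0.55] [ 0.33  2.27 -0.24]
0.62 60 [ 0.8   2.36 -1.07] [ 0.46  2.39 -0.76]
0.7 -60 [1.31 0.66 2.22] [1.18 0.69 2.32]
0.7 -45 [1.13 0.91 1.89] [1.01 0.89 2.02]
0.7 -30 [0.97 1.14 1.56] [0.85 1.11 1.71]
0.7 30 [0.6  1.97 0.04] [0.4  1.94 0.28]
0.7 45 [ 0.66  2.12 -0.41] [ 0.41  2.1  -0.16]
0.7 60 [ 0.79  2.2  -0.9 ] [ 0.51  2.22 -0.64]
0.78 -60 [ 1.64 -0.06  2.61] [1.46 0.07 2.65]
0.78 -45 [1.3  0.54 2.09] [1.19 0.52 2.22]
0.78 -30 [1.1  0.86 1.71] [0.99 0.82 1.86]
0.78 30 [0.68 1.79 0.15] [0.5  1.76 0.36]
0.78 45 [ 0.71  1.94 -0.29] [ 0.5   1.93 -0.08]
0.78 60 [ 0.81  2.04 -0.75] [ 0.57  2.06 -0.53]
```

Forward tilt runs out at about 25° (J5 reaches 0), so swings in the radial plane are tight. I'll check sideways swings (jaw axis radial, tilting left and right) with a full model.

```bash
cat >> h.py <<'E'
LO=np.array([-2.63,-.92,.06,-1.3,0,-3.02]);HI=np.array([2.63,2.1,2.66,4.44,2.69,3.02])
def Rw(q): return R.from_euler('ZYZYZ',[q[0],q[1]+q[2],q[3],q[4],q[5]]).as_matrix()
def consts():
    D=[json.loads(l) for l in open("log.jsonl")]
    C=[Rw(d[0]).T@np.array(d[1])[:3,:3] for d in D]
    return R.from_matrix(C).mean().as_matrix(), max(np.abs(C[0]-c).max() for c in C)
def fk(q,C):
    d,h,a1,a2,e,L=np.load("kin.npy"); f=q[1]+q[2]
    r=d+a1*np.sin(q[1])+a2*np.sin(f)+e*np.cos(f); z=h+a1*np.cos(q[1])+a2*np.cos(f)-e*np.sin(f)
    T=np.eye(4);T[:3,:3]=Rw(q)@C;T[:3,3]=np.array([r*np.cos(q[0]),r*np.sin(q[0]),z])+L*T[:3,0];return T
def ik(T,q0,C):
    from scipy.optimize import least_squares
    def r(q):
        F=fk(q,C);return np.r_[(F-T)[:3,3]*5,(F-T)[:3,:3].ravel()]
    s=least_squares(r,np.clip(q0,LO+1e-3,HI-1e-3),bounds=(LO,HI)); return s.x,np.abs(s.fun).max()
E
python3 - <<'E'
from h import *
C,e=consts(); print(C.round(3),e)
for nm,c,phi in(("bench",[.466,.309,.033],29.6),("pad",[.478,-.339,.045],-35)):
  for yaw in (90,-90):      # forward azimuth of tilt plane = phi+yaw
    for sg in(1,-1):
      q=np.array([np.radians(phi),.6,1.8,0,.7,0.])
      if sg*yaw>0: pass
      for seq in((0,15,30,45,55),(0,-15,-30,-45,-55)):
        qq=q.copy()
        for t in seq:
          qq,er=ik(target(c,phi+yaw,t,sg),qq,C)
          if abs(t) in(0,45,55): print(nm,yaw,sg,t,qq.round(2),"ERR" if er>1e-3 else "")
E
```

```text
Traceback (most recent call last):
  File "h.py", line 53, in consts
    C=[Rw(d[0]).T@np.array(d[1])[:3,:3] for d in D]
       ~~^^^^^^
  File "h.py", line 50, in Rw
    def Rw(q): return R.from_euler('ZYZYZ',[q[0],q[1]+q[2],q[3],q[4],q[5]]).as_matrix()
                      ~~~~~~~~~~~~^^^^^^^^^^^^^^^^^^^^^^^^^^^^^^^^^^^^^^^^^
  File "scipy/spatial/transform/_rotation.pyx", line 1413, in scipy.spatial.transform._rotation.Rotation.from_euler
ValueError: Expected axis specification to be a non-empty string of upto 3 characters, got ZYZYZ
```

```bash
sed -i "s/^def Rw(q).*/def Rw(q): return (R.from_euler('ZYZ',[q[0],q[1]+q[2],q[3]])*R.from_euler('YZ',[q[4],q[5]])).as_matrix()/" h.py
cat > chk.py <<'E'
from h import *
C,e=consts(); print(C.round(3),e)
for nm,c,phi in(("bench",[.466,.309,.033],29.6),("pad",[.478,-.339,.045],-35)):
  for yaw,sg in((90,1),(90,-1)):
      q=np.array([np.radians(phi),.6,1.8,0,.7,0.])
      for seq in((0,15,30,45,55),(0,-15,-30,-45,-55)):
        qq=q.copy()
        for t in seq:
          qq,er=ik(target(c,phi+yaw,t,sg),qq,C)
          if abs(t) in(0,45,55): print(nm,yaw,sg,t,qq.round(2),"ERR%.3f"%er if er>1e-3 else "")
E
python3 chk.py
```

```text
[[ 0. -1. -0.]
 [ 0.  0. -1.]
 [ 1.  0.  0.]] 1.1128235501081818e-15
bench 90 1 0 [ 0.6   0.55  1.92 -0.03  0.68 -3.02] ERR0.021
bench 90 1 45 [ 0.49  0.58  1.85  0.32  0.8  -3.02] ERR0.518
bench 90 1 55 [ 0.43  0.62  1.79  0.42  0.91 -3.02] ERR0.574
bench 90 1 0 [ 0.6   0.55  1.92 -0.03  0.68 -3.02] ERR0.021
bench 90 1 -45 [ 0.96  0.76  1.79 -0.78  1.14 -2.16] 
bench 90 1 -55 [ 1.02  0.85  1.74 -0.85  1.28 -2.07] 
bench 90 -1 0 [0.59 0.55 1.92 0.   0.68 0.07] 
bench 90 -1 45 [ 0.19  0.74  1.86  0.87  1.07 -0.97] 
bench 90 -1 55 [ 0.13  0.82  1.82  0.95  1.21 -1.07] 
bench 90 -1 0 [0.59 0.55 1.92 0.   0.68 0.07] 
bench 90 -1 -45 [ 0.96  0.76  1.79 -0.78  1.14  0.99] 
bench 90 -1 -55 [ 1.02  0.85  1.74 -0.85  1.28  1.07] 
pad 90 1 0 [-0.62  0.55  1.87  0.    0.69 -0.01] ERR1.638
pad 90 1 45 [-0.71  0.61  1.76  0.31  0.89 -3.02] ERR0.514
pad 90 1 55 [-0.77  0.66  1.69  0.43  1.03 -3.02] ERR0.571
pad 90 1 0 [-0.62  0.55  1.87  0.    0.69 -0.01] ERR1.638
pad 90 1 -45 [-0.62  0.57  2.15  1.06  0.    1.9 ] ERR0.739
pad 90 1 -55 [-0.62  0.57  2.14  1.02  0.    1.89] ERR0.805
pad 90 -1 0 [-0.62  0.56  1.86 -0.    0.73 -0.01] 
pad 90 -1 45 [-0.99  0.75  1.76  0.81  1.14 -0.93] 
pad 90 -1 55 [-1.04  0.83  1.72  0.89  1.28 -1.02] 
pad 90 -1 0 [-0.62  0.56  1.86 -0.    0.73 -0.01] 
pad 90 -1 -45 [-0.24  0.75  1.77 -0.82  1.13  0.93] 
pad 90 -1 -55 [-0.19  0.83  1.73 -0.9   1.27  1.02]
```

The arm model is exact, and ±45° sideways swings fit well within the joint ranges. I'll back out upward and regrasp with a left tilt.

servo_tool(plan=[[[-1.3,0,-1.3],[0,0,0],0],[[-2.6,0,-2.6],[0,0,0],0],[[-2.6,0,-2.6],[0,0,0],0],[[-2.6,0,-2.6],[0,0,0],0]])

```text
clock: 3.4
position: [0.4997, 0.3279, 0.2028]
tool_rot: [-3.14, 0.781, -2.624]
force: [-0.9, 0.2, 0.2]
grip_width: 0.0854
```

```bash
cat > go.py <<'E'
import sys
from h import *
# usage: go.py x y z phi tilt sgn n [n..]
a=[float(v) for v in sys.argv[1:7]]
o,T=pose(); show(o,T); T1=target(a[:3],a[3],a[4],a[5])
for n in sys.argv[7:]: step(T,T1,int(n))
C,e=consts(); q,er=ik(T1,o["joint_positions"],C); print("ik",q.round(2),round(er,4))
E
python3 go.py .466 .309 .18 119.6 45 -1 12
```

```text
t 3.4 q [ 0.563  0.775  1.343  0.033  1.813 -1.529] tcp [0.4997 0.3279 0.2028] x [-0.617 -0.351 -0.704] y [-0.494  0.869 -0.001] grasp [0.4664 0.3089 0.1648] F [-0.9  0.2  0.2] w 0.0854
12 rows cm [-0.06 -0.5  -0.12] deg [ 5.29 -0.01  5.32]
ik [ 0.19  0.5   1.83  0.79  1.24 -0.76] 0.0
```

servo_tool(plan=[[[-0.06,-0.5,-0.1],[5.3,0,5.3],0],[[-0.06,-0.5,-0.1],[5.3,0,5.3],0],[[-0.06,-0.5,-0.1],[5.3,0,5.3],0],[[-0.06,-0.5,-0.1],[5.3,0,5.3],0],[[-0.06,-0.5,-0.1],[5.3,0,5.3],0],[[-0.06,-0.5,-0.1],[5.3,0,5.3],0],[[-0.06,-0.5,-0.1],[5.3,0,5.3],0],[[-0.06,-0.5,-0.1],[5.3,0,5.3],0],[[-0.06,-0.5,-0.1],[5.3,0,5.3],0],[[-0.06,-0.5,-0.1],[5.3,0,5.3],0],[[-0.06,-0.5,-0.1],[5.3,0,5.3],0],[[-0.06,-0.5,-0.1],[5.3,0,5.3],0]])

```text
clock: 4.9
position: [0.49, 0.2769, 0.2488]
tool_rot: [3.093, 0.786, 2.011]
force: [-0.4, 0.3, -0.1]
grip_width: 0.0854
```

```bash
python3 go.py .466 .309 .12 119.6 45 -1 4
```

```text
t 4.9 q [ 0.178  0.445  1.837  0.805  1.241 -0.735] tcp [0.49   0.2769 0.2488] x [-0.301  0.639 -0.708] y [0.889 0.456 0.034] grasp [0.4738 0.3114 0.2105] F [-0.4  0.3 -0.1] w 0.0854
4 rows cm [ 1.63 -0.18  1.57] deg [-0.08  0.03 -0.78]
ik [ 0.19  0.59  1.85  0.82  1.16 -0.85] 0.0
```

servo_tool(plan=[[[1.6,-0.2,1.6],[0,0,-0.8],0],[[1.6,-0.2,1.6],[0,0,-0.8],0],[[1.6,-0.2,1.6],[0,0,-0.8],0],[[1.6,-0.2,1.6],[0,0,-0.8],0],[[0,0,0],[0,0,0],0]])

```text
clock: 5.52
position: [0.485, 0.2742, 0.1551]
tool_rot: [-3.139, 0.788, 2.099]
force: [-0.1, -0.4, 0.1]
grip_width: 0.0853
```

```bash
python3 go.py .466 .309 .034 119.6 45 -1 4
```

```text
t 5.53 q [ 0.184  0.598  1.849  0.806  1.168 -0.853] tcp [0.485  0.2742 0.1551] x [-0.356  0.609 -0.709] y [ 0.865  0.502 -0.002] grasp [0.4658 0.3071 0.1168] F [-0.1 -0.4  0.1] w 0.0853
4 rows cm [1.49 0.02 1.44] deg [0.08 0.04 0.12]
ik [ 0.19  0.74  1.86  0.87  1.07 -0.97] 0.0
```

servo_tool(plan=[[[1.5,0,1.4],[0,0,0.1],0],[[1.5,0,1.4],[0,0,0.1],0],[[1.5,0,1.4],[0,0,0.1],0],[[1.4,0,1.4],[0,0,0.1],0],[[0,0,0],[0,0,0],0],[[0,0,0],[0,0,0],1],[[0,0,0],[0,0,0],1],[[0,0,0],[0,0,0],1],[[0,0,0],[0,0,0],1],[[0,0,0],[0,0,0],1]], newtons=60)

```text
clock: 6.78
position: [0.4854, 0.2765, 0.0695]
tool_rot: [3.133, 0.789, 2.088]
force: [-0.4, -0.9, -1.4]
grip_width: 0.0591
```

```bash
python3 go.py .466 .309 .034 119.6 45 -1 1
```

```text
t 6.78 q [ 0.187  0.739  1.855  0.868  1.062 -0.981] tcp [0.4854 0.2765 0.0695] x [-0.348  0.613 -0.71 ] y [0.866 0.5   0.006] grasp [0.4666 0.3096 0.0312] F [-0.4 -0.9 -1.4] w 0.0591
1 rows cm [-0.21 -0.08 -0.17] deg [0.53 0.2  0.01]
ik [ 0.19  0.74  1.86  0.87  1.07 -0.97] 0.0
```

Gripped, with an opening of 59 mm. Lift next.

servo_tool(plan=[[[-1.0,0,-1.0],[0,0,0],1],[[-2.0,0,-2.0],[0,0,0],1],[[-2.6,0,-2.6],[0,0,0],1],[[-2.6,0,-2.6],[0,0,0],1],[[0,0,0],[0,0,0],1]])

```text
clock: 7.4
position: [0.4844, 0.2765, 0.192]
tool_rot: [3.132, 0.789, 2.088]
force: [-0.0, 1.1, -1.8]
grip_width: 0.0594
```

```bash
python3 go.py .466 .309 .15 119.6 -45 -1 12
```

```text
t 7.4 q [ 0.187  0.537  1.844  0.795  1.206 -0.807] tcp [0.4844 0.2765 0.192 ] x [-0.348  0.612 -0.71 ] y [0.866 0.5   0.006] grasp [0.4656 0.3096 0.1537] F [-0.   1.1 -1.8] w 0.0594
12 rows cm [ 0.08  0.   -0.69] deg [ 0.04 -7.48 -0.03]
ik [ 0.96  0.58  1.78 -0.73  1.28  0.84] 0.0
```

servo_tool(plan=[[[0.1,0,-0.7],[0,-7.5,0],1],[[0.1,0,-0.7],[0,-7.5,0],1],[[0.1,0,-0.7],[0,-7.5,0],1],[[0.1,0,-0.7],[0,-7.5,0],1],[[0.1,0,-0.7],[0,-7.5,0],1],[[0.1,0,-0.7],[0,-7.5,0],1],[[0.1,0,-0.7],[0,-7.5,0],1],[[0.1,0,-0.7],[0,-7.5,0],1],[[0.1,0,-0.7],[0,-7.5,0],1],[[0.1,0,-0.7],[0,-7.5,0],1],[[0.1,0,-0.7],[0,-7.5,0],1],[[0.1,0,-0.7],[0,-7.5,0],1]])

```text
clock: 8.9
position: [0.4421, 0.3402, 0.1805]
tool_rot: [0.005, 0.733, -1.046]
force: [-1.1, -0.5, -1.7]
grip_width: 0.059
```

```bash
python3 go.py .466 .309 .07 119.6 -45 -1 4
python3 - <<'E'
from h import *
c=cam("scene"); save(c,"s2.png",(340,180,520,320),4)
E
```

```text
t 8.9 q [ 0.982  0.602  1.787 -0.764  1.303  0.887] tcp [0.4421 0.3402 0.1805] x [ 0.373 -0.643 -0.669] y [0.867 0.498 0.004] grasp [0.4622 0.3054 0.1443] F [-1.1 -0.5 -1.7] w 0.059
4 rows cm [ 1.25  0.13 -1.31] deg [ 0.01  0.75 -0.09]
ik [ 0.96  0.7   1.79 -0.76  1.18  0.94] 0.0
```

View pics/s2.png

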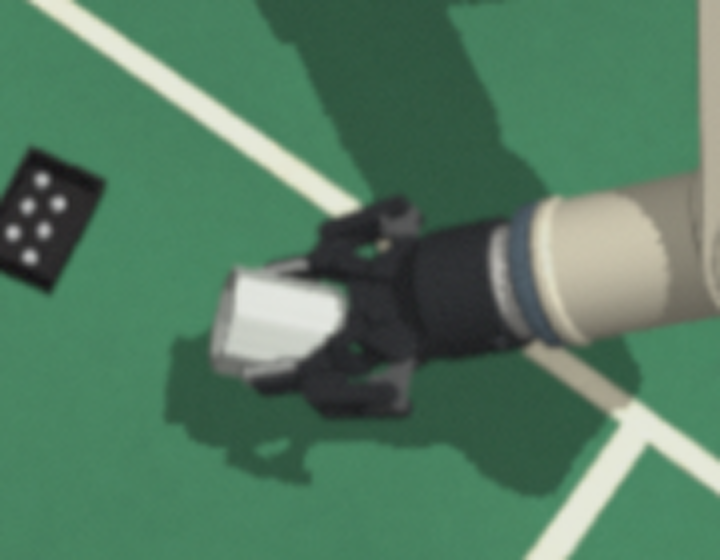

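The housing hangs with its axis horizontal and its mouth at (222,330), away from the gripper, as planned. Lower next.

servo_tool(plan=[[[1.5,0.1,-1.6],[0,0.75,0],1],[[1.5,0.1,-1.6],[0,0.75,0],1],[[1.5,0.1,-1.6],[0,0.75,0],1],[[1.5,0.1,-1.6],[0,0.75,0],1],[[0,0,0],[0,0,0],1]])

```text
clock: 9.57
position: [0.4438, 0.3398, 0.0825]
tool_rot: [-0.006, 0.796, -1.056]
force: [-0.5, -0.0, -1.3]
grip_width: 0.0596
```

```bash
python3 go.py .466 .309 .032 119.6 -45.2 -1 3
```

```text
t 9.57 q [ 0.96   0.735  1.801 -0.767  1.141  0.965] tcp [0.4438 0.3398 0.0825] x [ 0.345 -0.608 -0.715] y [ 0.868  0.496 -0.004] grasp [0.4624 0.3069 0.0439] F [-0.5 -0.  -1.3] w 0.0596
3 rows cm [ 0.28  0.14 -0.3 ] deg [ 0.1  -0.28  0.02]
ik [ 0.97  0.76  1.79 -0.78  1.14  0.99] 0.0
```

servo_tool(plan=[[[0.3,0,-0.3],[0.1,-0.3,0],1],[[0.3,0,-0.3],[0.1,-0.3,0],1],[[0.2,0,-0.2],[0.1,0,0],1],[[0.1,0,-0.1],[0,0,0],1],[[0,0,0],[0,0,0],1]])

```text
clock: 10.2
position: [0.4445, 0.3399, 0.0706]
tool_rot: [0.003, 0.788, -1.055]
force: [0.9, 0.5, -2.2]
grip_width: 0.0594
```

```bash
python3 go.py .462 .307 .030 119.6 -45.2 -1 1
```

```text
t 10.2 q [ 0.962  0.758  1.798 -0.778  1.134  0.991] tcp [0.4445 0.3399 0.0706] x [ 0.348 -0.613 -0.709] y [0.871 0.492 0.002] grasp [0.4633 0.3067 0.0323] F [ 0.9  0.5 -2.2] w 0.0594
1 rows cm [ 0.1  -0.1  -0.25] deg [-0.17 -0.36  0.02]
ik [ 0.97  0.76  1.8  -0.78  1.14  1.  ] 0.0
```

servo_tool(plan=[[[0.07,0,-0.07],[0,0,0],1],[[0.07,0,-0.07],[0,0,0],1],[[0,0,0],[0,0,0],1]])

```text
clock: 10.58
position: [0.4445, 0.3402, 0.0697]
tool_rot: [0.004, 0.787, -1.054]
force: [-0.5, -0.3, -0.9]
grip_width: 0.0588
```

```bash
python3 go.py .462 .307 .030 119.6 -45.2 -1 1
```

```text
t 10.57 q [ 0.963  0.76   1.797 -0.779  1.134  0.993] tcp [0.4445 0.3402 0.0697] x [ 0.349 -0.614 -0.708] y [0.871 0.492 0.003] grasp [0.4633 0.3071 0.0315] F [-0.5 -0.3 -0.9] w 0.0588
1 rows cm [ 0.06 -0.12 -0.17] deg [-0.2  -0.3  -0.01]
ik [ 0.97  0.76  1.8  -0.78  1.14  1.  ] 0.0
```

servo_tool(plan=[[[0.13,0,-0.13],[0,0,0],1],[[0.1,0,-0.1],[0,0,0],1],[[0,0,0],[0,0,0],1]])

```text
clock: 10.95
position: [0.4444, 0.3406, 0.0696]
tool_rot: [0.005, 0.783, -1.053]
force: [-0.3, -0.4, -1.8]
grip_width: 0.0591
```

```bash
python3 go.py .462 .307 .030 119.6 -45.2 -1 1
```

```text
t 10.95 q [ 0.964  0.762  1.796 -0.781  1.137  0.997] tcp [0.4444 0.3406 0.0696] x [ 0.35  -0.616 -0.706] y [0.871 0.491 0.004] grasp [0.4633 0.3073 0.0315] F [-0.3 -0.4 -1.8] w 0.0591
1 rows cm [ 0.08 -0.13 -0.14] deg [-0.27 -0.07 -0.03]
ik [ 0.97  0.76  1.8  -0.78  1.14  1.  ] 0.0
```

servo_tool(plan=[[[0.2,0,-0.2],[0,0,0],1],[[0,0,0],[0,0,0],1]])

```text
clock: 11.2
position: [0.4445, 0.3409, 0.0696]
tool_rot: [0.007, 0.779, -1.053]
force: [-0.5, -0.6, -1.0]
grip_width: 0.0591
```

```bash
python3 go.py .462 .307 .030 119.6 -45.2 -1 1
```

```text
t 11.2 q [ 0.966  0.764  1.794 -0.783  1.141  1.   ] tcp [0.4445 0.3409 0.0696] x [ 0.352 -0.618 -0.703] y [0.871 0.491 0.005] grasp [0.4635 0.3076 0.0317] F [-0.5 -0.6 -1. ] w 0.0591
1 rows cm [ 0.1  -0.15 -0.12] deg [-0.34  0.14 -0.05]
ik [ 0.97  0.76  1.8  -0.78  1.14  1.  ] 0.0
```

servo_tool(plan=[[[0.2,0,-0.2],[0,0,0],1]])

```text
clock: 11.32
position: [0.4446, 0.341, 0.069]
tool_rot: [0.008, 0.776, -1.053]
force: [-14.4, 5.9, 39.8]
grip_width: 0.0594
```

```bash
python3 - <<'E'
from h import *
o,T=pose(); show(o,T); print(o["moment"],o["effort"].round(1))
c=cam("scene"); W=cloud(c); save(c,"s3.png",(370,215,490,305),6)
P=W.reshape(-1,3); f=c["frame"].reshape(-1,3).astype(int)
m=(np.abs(P[:,0]-.466)<.06)&(np.abs(P[:,1]-.309)<.06)&(P[:,2]>.04)&(P[:,2]<.075)&(f.min(1)>170)
print(m.sum(),np.percentile(P[m,2],[5,25,50,75,95]).round(4))
E
```

```text
t 11.32 q [ 0.967  0.766  1.793 -0.785  1.143  1.003] tcp [0.4446 0.341  0.069 ] x [ 0.353 -0.62  -0.7  ] y [0.872 0.49  0.005] grasp [0.4637 0.3075 0.0312] F [-14.4   5.9  39.8] w 0.0594
[-2.50289577  0.58536229 -0.93735171] [ -7.4 -50.  -13.4  -1.8  -3.    0.5]
384 [0.0466 0.0537 0.0581 0.0602 0.0628]
```

View pics/s3.png

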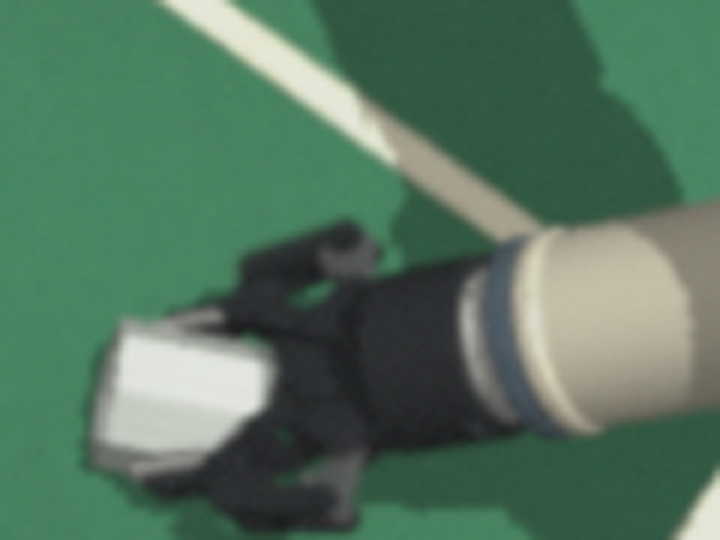

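Contact confirmed: the top flat is at about 60 mm, so the housing lies on its flat, with its mouth end at (110,400). Release.

servo_tool(plan=[[[0,0,0],[0,0,0],1],[[0,0,0],[0,0,0],1],[[0,0,0],[0,0,0],0],[[0,0,0],[0,0,0],0],[[0,0,0],[0,0,0],0],[[0,0,0],[0,0,0],0],[[-1.5,0,0.5],[0,0,0],0],[[-3,0,2],[0,0,0],0],[[-3,0,3],[0,0,0],0],[[-3,0,3],[0,0,0],0],[[0,0,0],[0,0,0],0]])

```text
clock: 12.75
position: [0.4356, 0.3562, 0.2098]
tool_rot: [0.008, 0.777, -1.052]
force: [-0.2, 0.1, -1.2]
grip_width: 0.0854
```

```bash
python3 - <<'E'
from h import *
o,T=pose(); show(o,T)
for n in("scene","top"):
    c=cam(n); W=cloud(c); P=W.reshape(-1,3)
    m=(np.abs(P[:,0]-.466)<.075)&(np.abs(P[:,1]-.309)<.075)&(P[:,2]>.045)&(P[:,2]<.08)&(c["frame"].reshape(-1,3).min(1)>120)
    Q=P[m]; print(n,m.sum(),Q.mean(0).round(4),cv2.minAreaRect(Q[:,:2].astype(np.float32)),np.percentile(Q[:,2],[5,50,95]))
E
python3 go.py .464 .307 .17 119.6 45 -1 12
```

```text
t 12.75 q [ 0.992  0.556  1.758 -0.711  1.334  0.839] tcp [0.4356 0.3562 0.2098] x [ 0.354 -0.619 -0.701] y [0.871 0.491 0.006] grasp [0.4547 0.3228 0.172 ] F [-0.2  0.1 -1.2] w 0.0854
scene 483 [0.471  0.3124 0.0559] ((0.4670644998550415, 0.31035247445106506), (0.05879673734307289, 0.06557165086269379), 31.237571716308594) [0.0463979  0.05727144 0.06268504]
top 576 [0.46   0.3065 0.0574] ((0.4620814621448517, 0.31010371446609497), (0.058850787580013275, 0.06686311960220337), 30.509536743164062) [0.047631   0.05920944 0.06314792]
t 12.85 q [ 0.992  0.559  1.76  -0.711  1.332  0.84 ] tcp [0.4348 0.3551 0.2069] x [ 0.351 -0.621 -0.7  ] y [0.871 0.491 0.002] grasp [0.4538 0.3215 0.1691] F [ 0.2 -0.7 -0.7] w 0.0856
12 rows cm [0.05 0.02 0.87] deg [-0.02  7.55 -0.01]
ik [ 0.18  0.51  1.84  0.79  1.23 -0.78] 0.0
```

servo_tool(plan=[[[0.05,0,0.9],[0,7.6,0],0],[[0.05,0,0.9],[0,7.6,0],0],[[0.05,0,0.9],[0,7.6,0],0],[[0.05,0,0.9],[0,7.6,0],0],[[0.05,0,0.9],[0,7.6,0],0],[[0.05,0,0.9],[0,7.6,0],0],[[0.05,0,0.9],[0,7.6,0],0],[[0.05,0,0.9],[0,7.6,0],0],[[0.05,0,0.9],[0,7.6,0],0],[[0.05,0,0.9],[0,7.6,0],0],[[0.05,0,0.9],[0,7.6,0],0],[[0.05,0,0.9],[0,7.6,0],0]])

```text
clock: 14.35
position: [0.4779, 0.2688, 0.1955]
tool_rot: [-3.128, 0.724, 2.095]
force: [-1.2, -0.2, -0.9]
grip_width: 0.0854
```

```bash
python3 go.py .4645 .310 .10 120.3 45 -1 4
```

```text
t 14.35 q [ 0.158  0.549  1.852  0.826  1.258 -0.833] tcp [0.4779 0.2688 0.1955] x [-0.375  0.648 -0.663] y [ 0.87   0.492 -0.011] grasp [0.4576 0.3038 0.1597] F [-1.2 -0.2 -0.9] w 0.0854
4 rows cm [1.05 0.24 0.98] deg [-0.25 -0.87 -0.04]
ik [ 0.19  0.63  1.85  0.82  1.15 -0.88] 0.0
```

servo_tool(plan=[[[1.0,0.25,1.0],[-0.2,-0.9,0],0],[[1.0,0.25,1.0],[-0.2,-0.9,0],0],[[1.0,0.25,1.0],[-0.2,-0.9,0],0],[[1.0,0.25,1.0],[-0.2,-0.9,0],0],[[0,0,0],[0,0,0],0]])

```text
clock: 14.98
position: [0.4838, 0.2761, 0.1322]
tool_rot: [-3.133, 0.796, 2.103]
force: [-0.3, -0.0, 0.1]
grip_width: 0.0851
```

```bash
python3 go.py .4645 .310 .0315 120.3 45 -1 4
```

```text
t 14.97 q [ 0.19   0.632  1.854  0.815  1.134 -0.875] tcp [0.4838 0.2761 0.1322] x [-0.355  0.603 -0.714] y [ 0.865  0.502 -0.006] grasp [0.4646 0.3086 0.0936] F [-0.3 -0.   0.1] w 0.0851
4 rows cm [1.13 0.02 1.08] deg [-0.09  0.15  0.03]
ik [ 0.19  0.74  1.85  0.87  1.07 -0.98] 0.0
```

servo_tool(plan=[[[1.1,0,1.1],[-0.1,0.15,0],0],[[1.1,0,1.1],[-0.1,0.15,0],0],[[1.1,0,1.1],[-0.1,0.15,0],0],[[1.0,0,1.0],[0,0,0],0],[[0,0,0],[0,0,0],0],[[0,0,0],[0,0,0],1],[[0,0,0],[0,0,0],1],[[0,0,0],[0,0,0],1],[[0,0,0],[0,0,0],1],[[0,0,0],[0,0,0],1]])

```text
clock: 16.23
position: [0.4846, 0.2756, 0.0683]
tool_rot: [3.141, 0.789, 2.1]
force: [-0.6, 0.2, -1.9]
grip_width: 0.0593
```

```bash
python3 go.py .4645 .310 .0315 120.3 45 -1 1
```

```text
t 16.23 q [ 0.187  0.743  1.852  0.86   1.067 -0.977] tcp [0.4846 0.2756 0.0683] x [-0.356  0.608 -0.709] y [0.863 0.505 0.   ] grasp [0.4653 0.3085 0.03  ] F [-0.6  0.2 -1.9] w 0.0593
1 rows cm [ 0.01  0.   -0.22] deg [0.04 0.18 0.03]
ik [ 0.19  0.74  1.85  0.87  1.07 -0.98] 0.0
```

servo_tool(plan=[[[-1.0,0,-1.0],[0,0,0],1],[[-2.5,0,-2.5],[0,0,0],1],[[-3,0,-3],[0,0,0],1],[[-3,0,-3],[0,0,0],1],[[-2,0,-2],[0,0,0],1],[[0,0,0],[0,0,0],1]])

```text
clock: 16.98
position: [0.4837, 0.276, 0.2398]
tool_rot: [3.141, 0.789, 2.1]
force: [0.7, -0.4, -1.7]
grip_width: 0.0596
```

```bash
python3 go.py .4645 .309 .19 120.3 -45.2 -1 12
```

```text
t 16.98 q [ 0.188  0.469  1.82   0.766  1.277 -0.737] tcp [0.4837 0.276  0.2398] x [-0.356  0.608 -0.71 ] y [0.863 0.506 0.001] grasp [0.4645 0.3088 0.2014] F [ 0.7 -0.4 -1.7] w 0.0596
12 rows cm [ 0.15  0.   -0.7 ] deg [ 0.01 -7.5  -0.  ]
ik [ 0.97  0.52  1.77 -0.72  1.33  0.79] 0.0
```

servo_tool(plan=[[[0.1,0,-0.7],[0,-7.4,0],1],[[0.1,0,-0.7],[0,-7.4,0],1],[[0.1,0,-0.7],[0,-7.4,0],1],[[0.1,0,-0.7],[0,-7.4,0],1],[[0.1,0,-0.7],[0,-7.4,0],1],[[0.1,0,-0.7],[0,-7.4,0],1],[[0.1,0,-0.7],[0,-7.4,0],1],[[0.1,0,-0.7],[0,-7.4,0],1],[[0.1,0,-0.7],[0,-7.4,0],1],[[0.1,0,-0.7],[0,-7.4,0],1],[[0.1,0,-0.7],[0,-7.4,0],1],[[0.1,0,-0.7],[0,-7.4,0],1]])

```text
clock: 18.48
position: [0.4392, 0.3386, 0.2231]
tool_rot: [-0.015, 0.754, -1.05]
force: [0.5, 0.7, -2.7]
grip_width: 0.059
```

```bash
python3 go.py .478 -.339 .17 54.7 -45.2 -1 14 18
```

```text
t 18.48 q [ 0.978  0.53   1.78  -0.735  1.346  0.807] tcp [0.4392 0.3386 0.2231] x [ 0.362 -0.632 -0.685] y [ 0.862  0.506 -0.011] grasp [0.4588 0.3045 0.1862] F [ 0.5  0.7 -2.7] w 0.059
14 rows cm [3.59 0.47 3.31] deg [ 3.29  0.13 -3.35]
18 rows cm [2.79 0.4  2.57] deg [ 2.56  0.1  -2.6 ]
ik [-0.24  0.56  1.75 -0.76  1.28  0.77] 0.0
```

servo_tool(plan=[[[3.6,0.5,3.3],[3.3,0.1,-3.3],1],[[3.6,0.5,3.3],[3.3,0.1,-3.3],1],[[3.6,0.5,3.3],[3.3,0.1,-3.3],1],[[3.6,0.5,3.3],[3.3,0.1,-3.3],1],[[3.6,0.5,3.3],[3.3,0.1,-3.3],1],[[3.6,0.5,3.3],[3.3,0.1,-3.3],1],[[3.6,0.5,3.3],[3.3,0.1,-3.3],1],[[3.6,0.5,3.3],[3.3,0.1,-3.3],1],[[3.6,0.5,3.3],[3.3,0.1,-3.3],1],[[3.6,0.5,3.3],[3.3,0.1,-3.3],1],[[3.6,0.5,3.3],[3.3,0.1,-3.3],1],[[3.6,0.5,3.3],[3.3,0.1,-3.3],1]])

```text
clock: 19.98
position: [0.5365, -0.2288, 0.1959]
tool_rot: [-0.017, 0.764, -2.042]
force: [0.3, -1.6, -1.0]
grip_width: 0.0591
```

```bash
python3 go.py .478 -.339 .10 54.7 -45.2 -1 4 6
```

```text
t 19.98 q [-0.09   0.583  1.756 -0.775  1.279  0.782] tcp [ 0.5365 -0.2288  0.1959] x [-0.328 -0.643 -0.692] y [ 0.896 -0.444 -0.012] grasp [ 0.5188 -0.2635  0.1585] F [ 0.3 -1.6 -1. ] w 0.0591
4 rows cm [2.56 0.2  0.47] deg [ 1.69  0.27 -1.48]
6 rows cm [1.71 0.14 0.32] deg [ 1.13  0.18 -0.99]
ik [-0.24  0.67  1.76 -0.79  1.2   0.86] 0.0
```

servo_tool(plan=[[[1.7,0.1,0.3],[1.1,0.2,-1.0],1],[[1.7,0.1,0.3],[1.1,0.2,-1.0],1],[[1.7,0.1,0.3],[1.1,0.2,-1.0],1],[[1.7,0.1,0.3],[1.1,0.2,-1.0],1],[[1.7,0.1,0.3],[1.1,0.2,-1.0],1],[[1.7,0.1,0.3],[1.1,0.2,-1.0],1],[[0,0,0],[0,0,0],1]])

```text
clock: 20.85
position: [0.4935, -0.3095, 0.1304]
tool_rot: [-0.013, 0.785, -2.205]
force: [0.7, 0.7, -0.9]
grip_width: 0.0593
```

```bash
python3 go.py .478 -.339 .048 54.7 -45.2 -1 4
python3 - <<'E'
from h import *
c=cam("top"); save(c,"t2.png",(320,150,460,270),5)
E
```

```text
t 20.85 q [-0.253  0.673  1.772 -0.787  1.188  0.861] tcp [ 0.4935 -0.3095  0.1304] x [-0.419 -0.57  -0.707] y [ 0.811 -0.585 -0.009] grasp [ 0.4709 -0.3402  0.0923] F [ 0.7  0.7 -0.9] w 0.0593
4 rows cm [ 0.69  0.12 -0.88] deg [ 0.   -0.04  0.18]
ik [-0.24  0.75  1.77 -0.81  1.14  0.92] 0.0
```

View pics/t2.png

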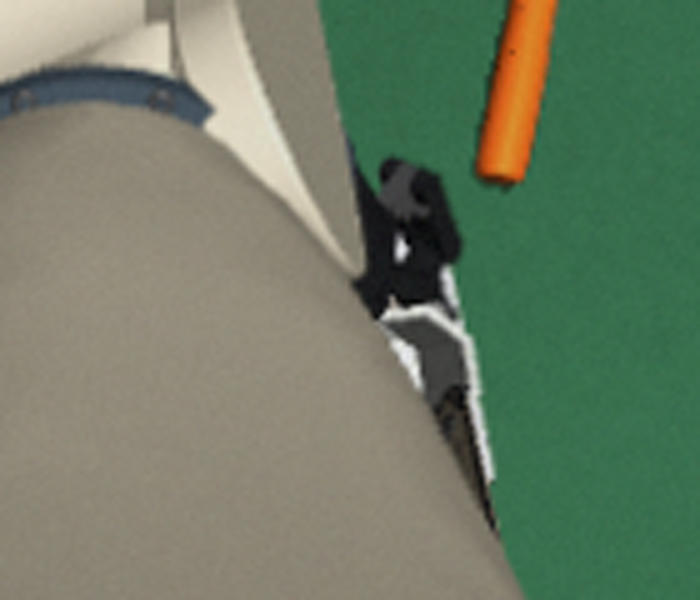

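The top view shows the housing above the pad, part hidden by the arm. It appears shifted right by parallax. The driver handle at (510,170) is clear of the fingers. Lower.

servo_tool(plan=[[[0.9,0.2,-0.9],[0.3,0,0.2],1],[[0.8,0.2,-0.9],[0.3,0,0.2],1],[[0.7,0.2,-0.8],[0,0,0.2],1],[[0.4,0,-0.5],[0,0,0.1],1],[[0,0,0],[0,0,0],1]])

```text
clock: 21.52
position: [0.5019, -0.3102, 0.087]
tool_rot: [0.014, 0.784, -2.181]
force: [-0.2, 1.4, 5.7]
grip_width: 0.059
```

```bash
python3 go.py .478 -.339 .047 54.7 -45.2 -1 1
```

```text
t 21.52 q [-0.248  0.746  1.763 -0.819  1.136  0.93 ] tcp [ 0.5019 -0.3102  0.087 ] x [-0.406 -0.58  -0.706] y [ 0.814 -0.581  0.01 ] grasp [ 0.48   -0.3415  0.0489] F [-0.2  1.4  5.7] w 0.059
1 rows cm [ 0.07 -0.29 -0.21] deg [-0.57 -0.12 -0.24]
ik [-0.24  0.75  1.77 -0.81  1.14  0.93] 0.0
```

servo_tool(plan=[[[0.05,-0.1,-0.1],[-0.6,0,0],1],[[0.05,0,-0.05],[0,0,0],1]])

```text
clock: 21.78
position: [0.5022, -0.3099, 0.0867]
tool_rot: [0.006, 0.781, -2.178]
force: [-1.7, 3.5, 7.1]
grip_width: 0.0593
```

```bash
python3 go.py .478 -.339 .047 54.7 -45.2 -1 1
```

```text
t 21.77 q [-0.246  0.747  1.764 -0.822  1.136  0.923] tcp [ 0.5022 -0.3099  0.0867] x [-0.405 -0.583 -0.704] y [ 0.819 -0.574  0.004] grasp [ 0.4803 -0.3414  0.0487] F [-1.7  3.5  7.1] w 0.0593
1 rows cm [ 0.08 -0.3  -0.16] deg [ 0.04  0.05 -0.37]
ik [-0.24  0.75  1.77 -0.81  1.14  0.93] 0.0
```

Contact on the pad at 7 N. Release and back off.

servo_tool(plan=[[[0,0,0],[0,0,0],1],[[0,0,0],[0,0,0],0.3],[[0,0,0],[0,0,0],0],[[0,0,0],[0,0,0],0],[[0,0,0],[0,0,0],0],[[-2,0,0],[0,0,0],0],[[-3,0,0],[0,0,0],0],[[-4,0,1],[0,0,0],0],[[-4,0,2],[0,0,0],0],[[-2,0,2],[0,0,0],0],[[0,0,0],[0,0,0],0]])

```text
clock: 23.15
position: [0.547, -0.245, 0.2364]
tool_rot: [0.008, 0.784, -2.174]
force: [-0.0, 0.3, 0.7]
grip_width: 0.0854
```

```bash
python3 go.py .591 .029 .17 35 0 -1 12
python3 - <<'E'
from h import *
c=cam("scene"); save(c,"s4.png",(180,100,360,235),4)
E
```

```text
t 23.15 q [-0.135  0.565  1.659 -0.697  1.395  0.775] tcp [ 0.547  -0.245   0.2364] x [-0.401 -0.583 -0.706] y [ 0.82  -0.572  0.006] grasp [ 0.5253 -0.2765  0.1983] F [-0.   0.3  0.7] w 0.0854
12 rows cm [-0.74 -1.34 -1.81] deg [ 1.58  3.71 -0.68]
ik [ 0.05  0.39  1.78 -0.    0.98  1.01] 0.0
```

View pics/s4.png

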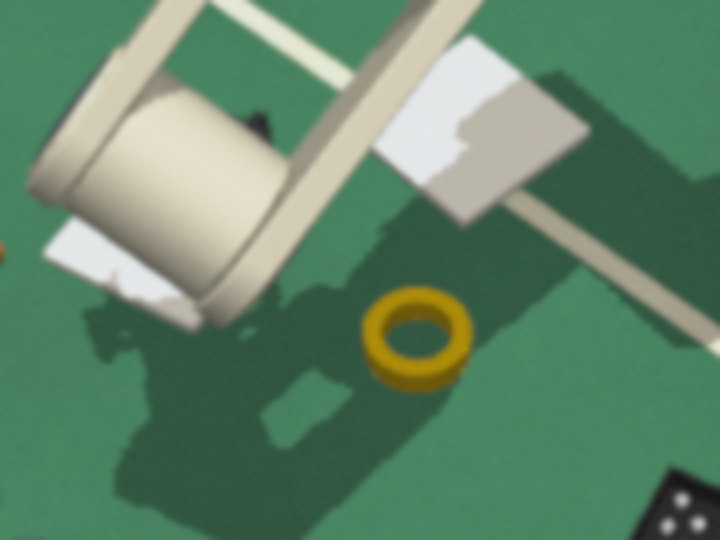

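The arm hides the housing in this view, with the pad around (130,270). I'll move over the cover, then measure the housing.

servo_tool(plan=[[[-0.7,-1.3,-1.8],[1.6,3.7,-0.7],0],[[-0.7,-1.3,-1.8],[1.6,3.7,-0.7],0],[[-0.7,-1.3,-1.8],[1.6,3.7,-0.7],0],[[-0.7,-1.3,-1.8],[1.6,3.7,-0.7],0],[[-0.7,-1.3,-1.8],[1.6,3.7,-0.7],0],[[-0.7,-1.3,-1.8],[1.6,3.7,-0.7],0],[[-0.7,-1.3,-1.8],[1.6,3.7,-0.7],0],[[-0.7,-1.3,-1.8],[1.6,3.7,-0.7],0],[[-0.7,-1.3,-1.8],[1.6,3.7,-0.7],0],[[-0.7,-1.3,-1.8],[1.6,3.7,-0.7],0],[[-0.7,-1.3,-1.8],[1.6,3.7,-0.7],0],[[-0.7,-1.3,-1.8],[1.6,3.7,-0.7],0]])

```text
clock: 24.7
position: [0.5882, 0.0345, 0.2066]
tool_rot: [-1.721, 1.545, 2.011]
force: [-0.7, -0.3, 0.4]
grip_width: 0.0857
```

```bash
python3 go.py .5915 .029 .11 35 0 -1 3
python3 - <<'E'
from h import *
ims=[]
for n in("scene","top"):
    c=cam(n); W=cloud(c); P=W.reshape(-1,3)
    if n=="scene": save(c,"s5.png",(180,100,300,190),5)
    m=(np.abs(P[:,0]-.478)<.06)&(np.abs(P[:,1]+.339)<.06)&(P[:,2]>.070)&(P[:,2]<.09)
    Q=P[m]; print(n,m.sum(),Q.mean(0).round(4),cv2.minAreaRect(Q[:,:2].astype(np.float32)),cv2.minEnclosingCircle(Q[:,:2].astype(np.float32)),np.percentile(Q[:,2],[5,50,95]))
E
```

```text
t 24.7 q [0.045 0.41  1.79  0.029 0.952 1.009] tcp [0.5882 0.0345 0.2066] x [-0.011  0.023 -1.   ] y [ 0.556 -0.831 -0.026] grasp [0.5876 0.0358 0.1527] F [-0.7 -0.3  0.4] w 0.0857
3 rows cm [1.42 0.24 0.02] deg [-0.41 -0.08  0.49]
ik [ 0.05  0.47  1.81 -0.    0.86  1.01] 0.0
scene 135 [ 0.4844 -0.3384  0.0765] ((0.48278898000717163, -0.3404645323753357), (0.0674617737531662, 0.057509686797857285), 58.81817626953125) ((0.48633691668510437, -0.341450572013855), 0.03501070290803909) [0.07134658 0.07641743 0.08208144]
top 197 [ 0.4816 -0.3407  0.0772] ((0.48159676790237427, -0.3404674232006073), (0.06031979247927666, 0.06320160627365112), 10.23019790649414) ((0.48136019706726074, -0.34051814675331116), 0.03345108404755592) [0.07135918 0.07782235 0.08120062]
```

View pics/s5.png

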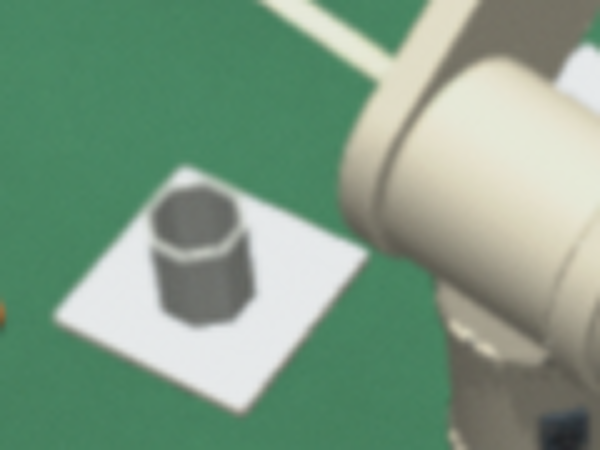

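The housing stands mouth-up on the pad, with its rim around (195,220) in the crop and measured at z≈0.0775. Its centre is about (0.482,-0.340). Now the cover.

servo_tool(plan=[[[1.4,0.25,0],[-0.4,-0.3,0.5],0],[[1.4,0.25,0],[-0.4,-0.3,0.5],0],[[1.4,0.25,0],[-0.4,-0.3,0.5],0],[[0,0,0],[0,0,0],0]])

```text
clock: 25.3
position: [0.5903, 0.027, 0.159]
tool_rot: [0.063, 1.55, -2.464]
force: [-0.1, -0.4, -0.5]
grip_width: 0.0853
```

```bash
python3 go.py .591 .029 .040 35 0 -1 4
```

```text
t 25.3 q [ 0.049  0.478  1.81  -0.016  0.869  1.015] tcp [0.5903 0.027  0.159 ] x [-0.016 -0.013 -1.   ] y [ 0.577 -0.817  0.001] grasp [0.5895 0.0263 0.1051] F [-0.1 -0.4 -0.5] w 0.0853
4 rows cm [ 1.63 -0.03 -0.06] deg [ 0.06  0.29 -0.02]
ik [ 0.05  0.57  1.84 -0.    0.73  1.01] 0.0
```

servo_tool(plan=[[[1.6,0,-0.1],[0.1,0.3,0],0],[[1.6,0,-0.1],[0.1,0.3,0],0],[[1.6,0,-0.1],[0,0.3,0],0],[[1.4,0,0],[0,0.3,0],0],[[0,0,0],[0,0,0],0]])

```text
clock: 25.92
position: [0.5921, 0.028, 0.092]
tool_rot: [2.602, 1.569, 0.071]
force: [-0.0, -0.0, 0.4]
grip_width: 0.0854
```

```bash
python3 go.py .591 .029 .040 35 0 -1 1
```

```text
t 25.93 q [0.045 0.574 1.843 0.    0.723 1.005] tcp [0.5921 0.028  0.092 ] x [ 0.002  0.    -1.   ] y [ 0.573 -0.819  0.001] grasp [0.5922 0.0281 0.038 ] F [-0.  -0.   0.4] w 0.0854
1 rows cm [-0.2  -0.14  0.03] deg [-0.01 -0.08 -0.05]
ik [ 0.05  0.57  1.84 -0.    0.73  1.01] 0.0
```

servo_tool(plan=[[[-0.2,-0.1,0],[0,0,0],0],[[0,0,0],[0,0,0],1],[[0,0,0],[0,0,0],1],[[0,0,0],[0,0,0],1],[[0,0,0],[0,0,0],1],[[0,0,0],[0,0,0],1],[[0,0,0],[0,0,0],1],[[0,0,0],[0,0,0],1]], newtons=50)

```text
clock: 26.92
position: [0.5926, 0.029, 0.096]
tool_rot: [2.573, 1.566, 0.043]
force: [-0.4, 0.1, -0.5]
grip_width: 0.0243
```

```bash
python3 go.py .591 .029 .040 35 0 -1 1
```

```text
t 26.93 q [ 0.046  0.568  1.843 -0.     0.727  1.006] tcp [0.5926 0.029  0.096 ] x [ 0.005  0.    -1.   ] y [ 0.574 -0.819  0.002] grasp [0.5928 0.0291 0.042 ] F [-0.4  0.1 -0.5] w 0.0243
1 rows cm [ 0.2  -0.09  0.13] deg [ 0.   -0.22 -0.14]
ik [ 0.05  0.57  1.84 -0.    0.73  1.01] 0.0
```

servo_tool(plan=[[[-2,0,0],[0,0,0],1],[[-5,0,0],[0,0,0],1],[[-5,0,0],[0,0,0],1],[[-1,0,0],[0,0,0],1]])

```text
clock: 27.42
position: [0.5916, 0.029, 0.2322]
tool_rot: [2.566, 1.567, 0.035]
force: [-0.1, -0.1, -0.7]
grip_width: 0.0245
```

```bash
python3 go.py .483 -.340 .18 35 0 -1 8
```

```text
t 27.43 q [ 0.046  0.378  1.772 -0.     0.988  1.006] tcp [0.5916 0.029  0.2322] x [ 0.003  0.    -1.   ] y [ 0.574 -0.819  0.002] grasp [0.5918 0.029  0.1782] F [-0.1 -0.1 -0.7] w 0.0245
8 rows cm [-0.03  3.    3.76] deg [-0.   -0.02 -0.01]
ik [-0.61  0.38  1.77 -0.    0.99  0.35] 0.0
```

servo_tool(plan=[[[0,3,3.8],[0,0,0],1],[[0,3,3.8],[0,0,0],1],[[0,3,3.8],[0,0,0],1],[[0,3,3.8],[0,0,0],1],[[0,3,3.8],[0,0,0],1],[[0,3,3.8],[0,0,0],1],[[0,3,3.8],[0,0,0],1],[[0,3,3.8],[0,0,0],1],[[0,0,0],[0,0,0],1]])

```text
clock: 28.55
position: [0.4759, -0.352, 0.235]
tool_rot: [2.618, 1.564, 0.09]
force: [0.6, -0.3, -1.7]
grip_width: 0.0241
```

```bash
python3 go.py .483 -.340 .145 35 0 -1 2
python3 - <<'E'
from h import *
for n in("scene","top"):
    c=cam(n); W=cloud(c); P=W.reshape(-1,3); 
    m=(np.abs(P[:,0]-.478)<.075)&(np.abs(P[:,1]+.339)<.075)
    print(n,"pad/housing/cover counts")
    for lo,hi in((.07,.085),(.13,.16)):
        Q=P[m&(P[:,2]>lo)&(P[:,2]<hi)]
        if len(Q)>10: print(lo,len(Q),Q.mean(0).round(4),np.round(cv2.minEnclosingCircle(Q[:,:2].astype(np.float32))[0],4),round(cv2.minEnclosingCircle(Q[:,:2].astype(np.float32))[1],4))
    if n=="scene": save(c,"s6.png",(170,60,310,180),5)
E
```

```text
t 28.55 q [-0.641  0.374  1.772  0.005  0.991  0.313] tcp [ 0.4759 -0.352   0.235 ] x [ 0.006  0.001 -1.   ] y [ 0.576 -0.818  0.003] grasp [ 0.4762 -0.352   0.181 ] F [ 0.6 -0.3 -1.7] w 0.0241
2 rows cm [ 1.8  -0.29 -0.63] deg [ 0.08 -0.16 -0.09]
ik [-0.61  0.42  1.8   0.    0.93  0.35] 0.0
scene pad/housing/cover counts
0.07 136 [ 0.4841 -0.3395  0.0765] [ 0.4833 -0.339 ] 0.0351
0.13 254 [ 0.484  -0.3425  0.1538] [ 0.4752 -0.3535] 0.0393
top pad/housing/cover counts
0.07 114 [ 0.4815 -0.324   0.0771] [ 0.4815 -0.3393] 0.0323
0.13 392 [ 0.4828 -0.3392  0.1543] [ 0.4731 -0.3521] 0.0387
```

View pics/s6.png

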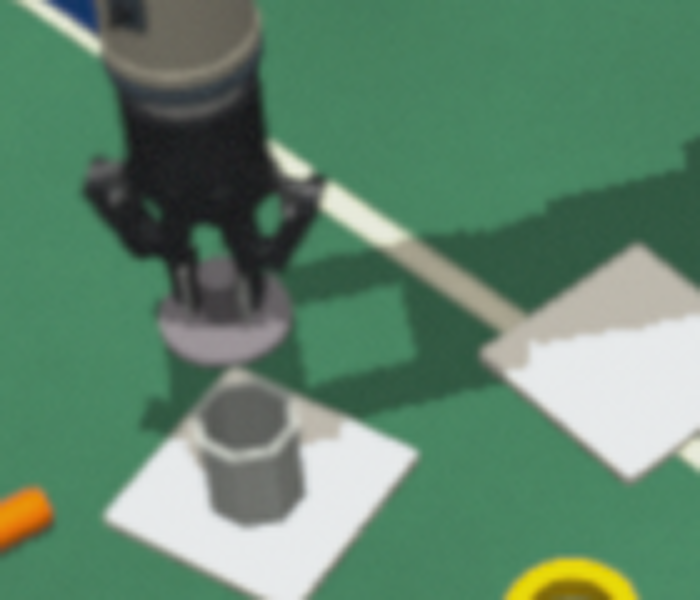

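The cover is held level above the housing, at (225,310) against the rim at (247,420). The cameras put it about (−8,−12) mm off the housing, so I'll correct that.

servo_tool(plan=[[[1.4,-0.3,-0.7],[0,-0.2,0],1],[[1.4,-0.2,-0.7],[0,-0.2,0],1],[[0,0,0],[0,0,0],1]])

```text
clock: 29.02
position: [0.4862, -0.3329, 0.2042]
tool_rot: [-0.194, 1.569, -2.717]
force: [0.8, 0.5, -0.9]
grip_width: 0.0245
```

```bash
python3 go.py .484 -.3395 .125 35 0 -1 2
python3 - <<'E'
from h import *
for n in("scene","top"):
    c=cam(n); W=cloud(c); P=W.reshape(-1,3); 
    m=(np.abs(P[:,0]-.478)<.07)&(np.abs(P[:,1]+.339)<.07)&(P[:,2]>.108)&(P[:,2]<.13)
    Q=P[m]; print(n,len(Q),np.round(cv2.minEnclosingCircle(Q[:,:2].astype(np.float32))[0],4),round(cv2.minEnclosingCircle(Q[:,:2].astype(np.float32))[1],4))
E
```

```text
t 29.02 q [-0.602  0.41   1.797 -0.002  0.936  0.351] tcp [ 0.4862 -0.3329  0.2042] x [-0.002 -0.001 -1.   ] y [ 0.58  -0.815 -0.   ] grasp [ 0.4861 -0.3329  0.1502] F [ 0.8  0.5 -0.9] w 0.0245
2 rows cm [1.26 0.2  0.28] deg [0.22 0.05 0.01]
ik [-0.61  0.45  1.81  0.    0.89  0.35] 0.0
scene 251 [ 0.4859 -0.3324] 0.0377
top 365 [ 0.4834 -0.3347] 0.0387
```

servo_tool(plan=[[[0.8,0.3,0.4],[0,0,0],1],[[0.8,0.2,0.2],[0,0,0],1],[[0,0,0],[0,0,0],1]])

```text
clock: 29.5
position: [0.4845, -0.3424, 0.1888]
tool_rot: [1.257, 1.568, -1.266]
force: [0.4, -0.6, -0.5]
grip_width: 0.0246
```

```bash
python3 go.py .484 -.3395 .113 35 0 -1 2
```

```text
t 29.5 q [-0.617  0.435  1.799 -0.002  0.906  0.337] tcp [ 0.4845 -0.3424  0.1888] x [ 0.001 -0.003 -1.   ] y [ 0.58  -0.815  0.003] grasp [ 0.4846 -0.3425  0.1348] F [ 0.4 -0.6 -0.5] w 0.0246
2 rows cm [ 1.09 -0.13 -0.06] deg [ 0.21  0.02 -0.07]
ik [-0.61  0.46  1.82 -0.    0.86  0.35] 0.0
```

servo_tool(plan=[[[0.5,-0.2,-0.1],[0,0,-0.1],1],[[0.5,-0.1,-0.1],[0,0,-0.1],1],[[0.3,0,0],[0,0,0],1],[[0,0,0],[0,0,0],1]])

```text
clock: 30.0
position: [0.4843, -0.3387, 0.175]
tool_rot: [-1.003, 1.569, 2.757]
force: [0.5, 0.4, -1.3]
grip_width: 0.0244
```

```bash
python3 go.py .484 -.3395 .111 35 0 -1 2
```

```text
t 30.0 q [-0.613  0.451  1.811 -0.     0.881  0.341] tcp [ 0.4843 -0.3387  0.175 ] x [-0.001  0.001 -1.   ] y [ 0.579 -0.815 -0.001] grasp [ 0.4842 -0.3387  0.121 ] F [ 0.5  0.4 -1.3] w 0.0244
2 rows cm [0.5  0.02 0.03] deg [0.19 0.02 0.03]
ik [-0.61  0.46  1.82  0.    0.86  0.35] 0.0
```

servo_tool(plan=[[[0.4,0,0],[0,0,0],1],[[0.4,0,0],[0,0,0],1],[[0.2,0,0],[0,0,0],1],[[0.15,0,0],[0,0,0],1]])

```text
clock: 30.5
position: [0.4848, -0.339, 0.1639]
tool_rot: [0.205, 1.57, -2.319]
force: [-4.2, 2.9, 21.1]
grip_width: 0.0248
```

```bash
python3 go.py .484 -.3395 .110 35 0 -1 2
```

```text
t 30.5 q [-0.613  0.467  1.816 -0.     0.859  0.341] tcp [ 0.4848 -0.339   0.1639] x [-0. -0. -1.] y [ 0.579 -0.815  0.   ] grasp [ 0.4848 -0.3391  0.1099] F [-4.2  2.9 21.1] w 0.0248
2 rows cm [-0.01 -0.    0.04] deg [ 0.2   0.01 -0.  ]
ik [-0.61  0.47  1.82  0.    0.86  0.35] 0.0
```

Contact came at TCP z 0.1639 and 0.1637 was expected, so the cover is seated. Release, rise, and clear the view.

servo_tool(plan=[[[0,0,0],[0,0,0],1],[[0,0,0],[0,0,0],0.5],[[0,0,0],[0,0,0],0],[[0,0,0],[0,0,0],0],[[0,0,0],[0,0,0],0],[[-2,0,0],[0,0,0],0],[[-4,0,0],[0,0,0],0],[[-5,0,0],[0,0,0],0],[[0,-3,-4],[0,0,0],0],[[0,-3,-4],[0,0,0],0],[[0,-3,-4],[0,0,0],0],[[0,-3,-4],[0,0,0],0]])

```text
clock: 32.0
position: [0.5473, -0.1469, 0.278]
tool_rot: [2.113, 1.568, -0.417]
force: [0.7, -0.8, -0.3]
grip_width: 0.0857
```

```bash
python3 - <<'E'
from h import *
o,T=pose(); show(o,T)
for n in("scene","top"):
    c=cam(n); W=cloud(c); P=W.reshape(-1,3); 
    m=(np.abs(P[:,0]-.48)<.07)&(np.abs(P[:,1]+.34)<.07)
    for lo,hi in((.072,.092),(.105,.125)):
        Q=P[m&(P[:,2]>lo)&(P[:,2]<hi)]
        if len(Q)<10: continue
        A=np.c_[Q[:,:2]-Q[:,:2].mean(0),np.ones(len(Q))]; s=np.linalg.lstsq(A,Q[:,2],rcond=None)[0]
        print(n,lo,len(Q),np.round(cv2.minEnclosingCircle(Q[:,:2].astype(np.float32)),4) if 0 else [np.round(v,4) for v in cv2.minEnclosingCircle(Q[:,:2].astype(np.float32))],"slope deg",np.degrees(s[:2]).round(2),"z",s[2].round(4))
    if n=="scene": save(c,"s7.png",None,1.4)
    else: f0=np.load("top0.npz")["f"].astype(int); save(c,"t7.png",None,1.4)
E
```

```text
t 32.0 q [-0.265  0.289  1.787 -0.     1.063  0.695] tcp [ 0.5473 -0.1469  0.278 ] x [ 0.002 -0.001 -1.   ] y [ 0.574 -0.819  0.002] grasp [ 0.5474 -0.1469  0.224 ] F [ 0.7 -0.8 -0.3] w 0.0857
scene 0.072 159 [array([ 0.4898, -0.3417]), np.float64(0.0369)] slope deg [-1.56 -1.1 ] z 0.0835
scene 0.105 16 [array([ 0.488 , -0.3442]), np.float64(0.01)] slope deg [-33.17  33.27] z 0.1162
top 0.072 62 [array([ 0.4854, -0.3114]), np.float64(0.0238)] slope deg [ 1.76 10.62] z 0.0833
```

View pics/s7.png

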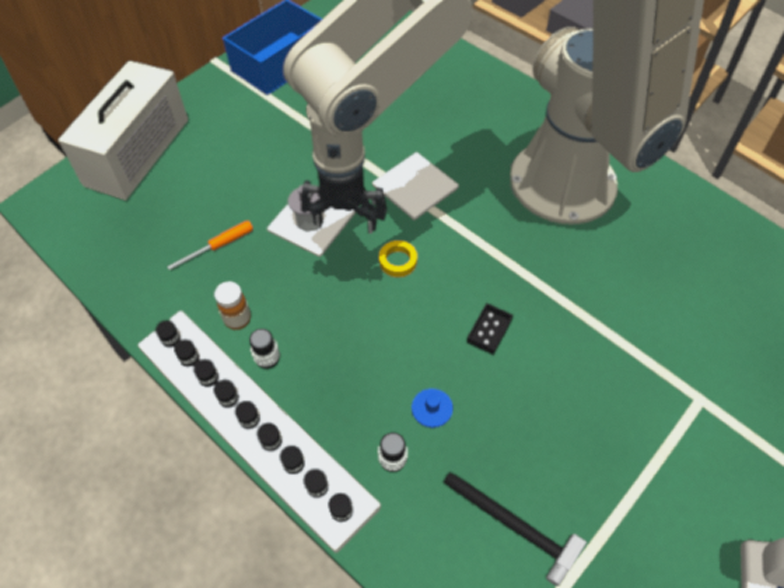

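The cover is on at (308,208) but partly hidden. The bystanders look unmoved. Move farther away for a final check.

servo_tool(plan=[[[0,-3,-3],[0,0,0],0],[[0,-3,-3],[0,0,0],0],[[0,-3,-3],[0,0,0],0],[[0,-3,-3],[0,0,0],0],[[0,-3,-3],[0,0,0],0],[[0,0,0],[0,0,0],0]])

```text
clock: 32.85
position: [0.5851, 0.0691, 0.2778]
tool_rot: [2.217, 1.567, -0.309]
force: [-0.0, -0.6, -0.3]
grip_width: 0.085
```

```bash
python3 - <<'E'
from h import *
o,T=pose(); show(o,T); ims=[]
for n in("scene","top"):
    c=cam(n); W=cloud(c); P=W.reshape(-1,3); 
    m=(np.abs(P[:,0]-.48)<.07)&(np.abs(P[:,1]+.34)<.07)
    for lo,hi in((.075,.092),(.107,.128)):
        Q=P[m&(P[:,2]>lo)&(P[:,2]<hi)]
        A=np.c_[Q[:,:2]-Q[:,:2].mean(0),np.ones(len(Q))]; s=np.linalg.lstsq(A,Q[:,2],rcond=None)[0]
        print(n,lo,len(Q),[np.round(v,4) for v in cv2.minEnclosingCircle(Q[:,:2].astype(np.float32))],"slope deg",np.degrees(s[:2]).round(2),"z",s[2].round(4))
    b=(180,90,300,180) if n=="scene" else (320,170,440,260)
    im=c["frame"][b[1]:b[3],b[0]:b[2],::-1]; ims.append(cv2.resize(im,(400,300),interpolation=cv2.INTER_CUBIC))
    if n=="top":
        k=lambda a:int(a/1.4)
        for nm,(x0,y0,x1,y1,lo,hi) in dict(tape=(400,315,453,366,.015,.03),tray=(260,305,315,370,.012,.03),blue=(250,200,302,248,.009,.022),lampb=(425,125,465,170,.07,.1),flux=(490,130,535,185,.08,.12)).items():
            Q=W[k(y0):k(y1),k(x0):k(x1)].reshape(-1,3); Q=Q[(Q[:,2]>lo)&(Q[:,2]<hi)]; print(nm,len(Q),Q.mean(0).round(4) if len(Q) else "")
cv2.imwrite("pics/f.png",np.hstack(ims))
E
```

```text
t 32.85 q [ 0.116  0.323  1.74  -0.002  1.076  1.072] tcp [0.5851 0.0691 0.2778] x [ 0.003 -0.001 -1.   ] y [ 0.577 -0.817  0.003] grasp [0.5852 0.0691 0.2238] F [-0.  -0.6 -0.3] w 0.085
scene 0.075 325 [array([ 0.4865, -0.3399]), np.float64(0.0402)] slope deg [ 0.11 -0.28] z 0.0837
scene 0.107 62 [array([ 0.4816, -0.3373]), np.float64(0.0151)] slope deg [-5.5  -4.75] z 0.1165
top 0.075 672 [array([ 0.482 , -0.3405]), np.float64(0.039)] slope deg [-0.02  0.06] z 0.0835
top 0.107 113 [array([ 0.4816, -0.3413]), np.float64(0.0138)] slope deg [ 0.52 -4.18] z 0.1168
tape 481 [ 0.4275 -0.1284  0.0243]
tray 0 
blue 36 [0.6263 0.1749 0.016 ]
lampb 287 [ 0.7656 -0.1595  0.0858]
flux 367 [ 0.7464 -0.2723  0.0996]
```

View pics/f.png

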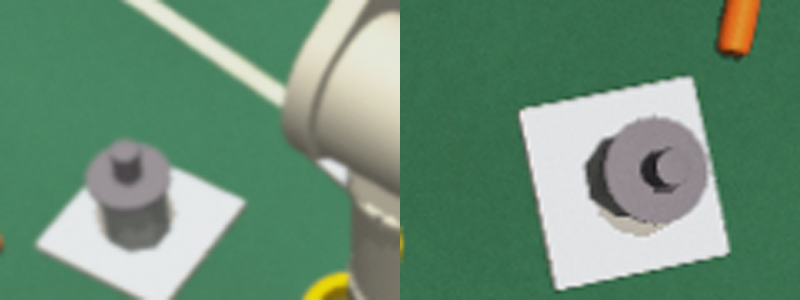

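The cover sits flat (slope under 0.1° from the top camera, flange top at 83.5 mm against 83 expected) and centred, with the housing wholly on the pad.

```bash
python3 -c "
from station import *
print(job_done())"
```

```text
the job is handed in; nothing more can be done
None
```

The job is done and handed in at about 33 s of the 72 s allowed. I turned the housing mouth-up in two 90° swings, laying it on a flat in between, and stood it on the right-hand pad. I then put the grey cover in its mouth and drew the arm clear.

**Last checks:**
- **Cover seating:** the flange top was at 83.5 mm (83 mm expected). Its slope was under 0.1° in the top camera and under 0.3° in the scene camera.
- **Position:** the cover is centred at about (0.482, -0.340) in the top camera, matching the housing centre measured before closing. The housing stands wholly on the pad.
- **Bystanders:** the tape, `lamp_b` and flux jar measured unmoved to within 1 mm. In the top camera the arm hid the tray and most of the blue cover at the end. `lamp_a`, the hammer and the driver were not measured. All of these looked unmoved in the scene picture taken just before the arm's last move away.

**Discrepancies:**
- **Contact force:** a press test while laying the housing down read 40 N vertically (about 43 N in all) at the wrist. The load went through the gripped housing, not the gripper's body, and stayed well under the 120 N wrist limit.
- **Camera offset:** the two cameras disagreed by 2–4 mm in x throughout, well inside the cover's 5 mm fit clearance.

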